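Lay a rinsed square bottle down on the drying rack

TASK

A tall square glass bottle stands on the ledge behind the low slatted drying rack, its foot against the step up to the slats. Without gripping or lifting it, use the fingertips to tip it over that step and ease it all the way down so that it lands gently on its side on the slats, neck pointing out over the rack's front edge. Leave everything else as it stands.

Things in the scene. Friction and masses are not known exactly. Their poses are not given: they have to be found in the camera images.
- bottle: the standing bottle: amber glass, square body 64 x 64 mm, 150 mm tall, rounded shoulder to 166 mm, then a round neck of 29 mm diameter with a 35 mm lip from 195 to 205 mm; about 0.32 kg. Origin: centre of its underside; z runs up to the mouth, x away from the rack. Tips past balance at about 20 degrees; left to fall from there, or through more than the last 15 mm at the neck, it lands too hard
- bottle_top (a point): centre of the bottle's mouth, 205 mm above its underside on its axis
- bottle_foot (a point): middle of the bottle's front lower edge (next to the slats), 32 mm in front of its origin and 1 to 3 mm behind the step; the step stops the foot from sliding forward; while tipping this edge slides back 10 to 20 mm, and it ends 12 to 18 mm above the table unless the bottle is lifted
- rack: low drying rack, fixed, set crosswise to the robot (neck end to the robot's right): white slats front to back, 360 mm wide (y), 135 mm deep, flat top 18 mm above the table; behind it a steel ledge, 85 mm deep, top 12 mm above the table, so a 6 mm step. Origin: on the table under the middle of the step; x points from the slats to the standing bottle: slats from x = 0 to -135 mm (front edge), ledge x = 0 to 85 mm and y = -155 to 15 mm
- laid_bottle: a second bottle of the same kind already lying on the rack, neck forward; origin: centre of its underside, z along its length; to be left alone
- round_bottle: round amber bottle 72 mm in diameter, 170 mm tall, with cap, standing beside the ledge, behind the lying bottle; origin: centre of its underside; to be left alone
- clear_jar: round clear jar 68 mm in diameter, 110 mm tall, standing apart on the robot's right; origin: centre of its underside; to be left alone
- beaker: open glass beaker 68 mm in diameter, 90 mm tall; origin: centre of its underside; to be left alone
- screw_cap: loose screw cap 38 mm in diameter, 22 mm high; origin: centre of its underside; to be left alone
- spanner: open-ended spanner 150 mm long, lying flat; to be left alone
- vial_tray: white tray of vials 100 x 150 x 53 mm; origin: centre of its underside; to be left alone
There are look-alikes about, which are no part of the job. Leave any red look-alike of the bottle alone.

How it is judged:
By the outcome, as a careful person would: the job done as asked, in the order asked, and still so for the second after the job is handed in, with the robot touching nothing.
It also fails if it takes over 54 s, if anything falls off the work surface, if the arm or the gripper's body presses on something with over 40 N, if the wrist force passes 120 N, or if a joint passes its speed limit or range.

ROBOT

A 6-joint arm with a two-finger parallel gripper is mounted at the origin on the work surface. World frame = base frame: x ahead of the robot, y to its left, z up, the work surface at z = 0. Lengths are in mm, angles in rad, forces in N, time in s.
With the tool pointing down it reaches from about 300 to 775 mm from the base axis. Payload 14.6 kg.
Tool frame: the origin (TCP) lies between the finger pads; the fingertips stand 17 mm ahead of it and the grasp point (between the pads) lies 2 mm behind it; y points along the fingers, z is the direction in which the jaws open and shut, and the axes are right-handed (so a half turn about y gives the same grasp; the last joint's range is limited). The gripper opens to 94 mm and grips with 3 to 60 N. Pads are 16 mm wide; open, the fingers measure 119 mm over their backs; the gripper's body (75 mm by 177 mm) begins 78 mm behind the grasp point.
Start: joints at [1.146, 0.3, 1.521, -0, 1.321, -0.067], TCP at [192.615, 515.159, 222.446] pointing down, gripper open.
Joint ranges: [-3.03, 3.03], [-0.79, 2.21], [0.23, 2.52], [-1.04, 4.18], [0, 3.07], [-2.55, 2.55]. Speed limits (rad/s): [2.22, 2.22, 2.57, 3.14, 3.14, 3.14].

INTERFACE

Orientations are given as a rotation vector (axis times angle).
In Python, from workcell import env gives the robot as it stands.
- The arm moves only by the tool servo_tool, never from a script. Its argument "deltas" is a list of rows, each a list of 3 entries, a list of its own where there are three numbers: the turn, a rotation vector about the tool's x, y, z in degrees, then the shift along the tool's x, y, z in cm, then the closure in counts, from 0 (fully open) to 255 (shut). In form: [[[rx, ry, rz], [dx, dy, dz], fingers], ...]. A call has exactly 5 rows; each row is the pose to reach, as a shift and turn from the pose commanded when the call began, along the tool's axes at that moment; what a row does not reach only later rows make up. A row lasts 1/10 s, in which the tool goes at most 50 mm and 8.59 degrees, less where a joint would pass 70% of its speed; a pose out of reach is approached as far as the arm can. A call with a gripper value outside its range is refused whole. The fingers move at their own pace and stop on an object; "grip_force" is the grip in N (left out, the last holds). Time passes only in rows, so rows that repeat a pose let the fingers close, or fill a call up. It gives the time, the measured TCP pose, the force and the opening at its end, in the units of the state.
- env.state(): the state, without advancing time (a new reading comes with each control period).
- env.snapshot(name): name is "scene" or "top" or "wrist"; returns a dict with "img" (480x640x3 uint8, red, green, blue), "camera_matrix" (3x3 intrinsics, pixels), "dist" ([k1, k2, p1, p2, k3] as OpenCV has them; the pictures are not rectified), "rvec" (rotation vector, rad) and "tvec" (3), from world to camera coordinates, as OpenCV has them; the wrist camera has in their place "T_tool_cam" (4x4, takes a point from camera to tool coordinates, whose origin is the TCP and whose axes are the tool frame's). Camera axes: x right, y down, z forward; pixel columns grow to the right and rows downward; lengths in mm; the calibration is good to about 2 mm. A picture is of the moment at which its call begins: read the wrist's pose just before it. There is no depth.
- env.sign_off(): hands the job in, once; it reports no verdict.
The state is a dict: "time_s": time; "joint_pos": joint angles; "joint_vel": joint speeds; "joint_efforts": joint torques, N m; "tcp_pos": TCP position; "tcp_rot": TCP orientation; "ft_force": force on the tool from outside, world axes, zero at the start; "torque": the same for the moment, N m; "grip_width": opening from 0.0 (shut) to 1.0 (fully open).
Only numpy, scipy, OpenCV 4.12 (cv2) and the standard library are available. Lean on these libraries where they do the work, as an engineer would, in place of code of your own. Each camera call takes 0.05 s, during which the arm holds its last target.

## Working session

There is one attempt and no reset: what is moved stays moved. The work goes in short steps, Python scripts to look and compute and a tool call to move; the robot and the scene stay as the last step left them, time stands still between calls to the robot, and variables do not carry over. Pictures are saved under pics/ and viewed, and the job is handed in when it is done.

Besides the shell and the picture viewer there is one more tool, called after "Call:" as name([rows], argument=value, ...), one row to a line, values as JSON. servo_tool: Moves the arm, as the interface text tells. Its arguments: {"type":"object","properties":{"deltas":{"type":"array","items":{"type":"array"}},"grip_force":{"type":"number"}},"required":["deltas"]}

```bash
ls; mkdir -p pics; python3 - <<'E'
from workcell import env
import cv2, pickle
print(env.state())
for n in ["scene","top","wrist"]:
    s=env.snapshot(n); pickle.dump(s,open(f"{n}0.pkl","wb"))
    cv2.imwrite(f"pics/{n}0.png",s["img"][:,:,::-1])
    print({k:v for k,v in s.items() if k!="img"})
E
```

```text
pics
{'time_s': 0.0, 'joint_pos': array([ 1.14642737e+00,  3.00483619e-01,  1.52156755e+00, -1.00521251e-05,
        1.32070052e+00, -6.65804464e-02]), 'joint_vel': array([ 0.00076118,  0.00057204, -0.00040544, -0.00148803, -0.000514  ,
        0.0009698 ]), 'joint_efforts': array([-1.59071191e-03, -5.31804907e+01, -3.52754045e+01,  7.08976854e-02,
        2.42051360e-02, -5.25964424e-05]), 'tcp_pos': array([192.50864981, 514.95467118, 221.88517709]), 'tcp_rot': array([-1.55363354,  0.28099155, -0.28056201]), 'ft_force': array([-0.14407727,  0.13829787, -1.10868052]), 'torque': array([ 1.98371812e-05, -6.86386634e-03,  2.93234910e-02]), 'grip_width': 1.003830681980748}
{'camera_matrix': array([[598.81380281,   0.        , 321.48768121],
       [  0.        , 598.81380281, 239.22950631],
       [  0.        ,   0.        ,   1.        ]]), 'dist': array([-0.08634511,  0.        ,  0.        ,  0.        ,  0.        ]), 'rvec': array([ 0.0242119 , -2.97944304,  0.97198724]), 'tvec': array([ 571.57281865,   56.86114564, 1317.14644212])}
{'camera_matrix': array([[444.02385562,   0.     
[... 234 characters left out ...]
-2.12276871,  0.19669382]), 'tvec': array([  31.42041005,  603.58327533, 1077.36436052])}
{'camera_matrix': array([[432.26703159,   0.        , 326.490426  ],
       [  0.        , 432.26703159, 235.83413272],
       [  0.        ,   0.        ,   1.        ]]), 'dist': array([-0.10731942,  0.        ,  0.        ,  0.        ,  0.        ]), 'T_tool_cam': array([[-3.34862705e-04,  9.62528819e-01,  2.71179203e-01,
        -7.98654699e+01],
       [-2.37470183e-04, -2.71179287e-01,  9.62528824e-01,
        -1.62206582e+02],
       [ 9.99999916e-01,  2.57918031e-04,  3.19379725e-04,
        -1.96365768e-01],
       [ 0.00000000e+00,  0.00000000e+00,  0.00000000e+00,
         1.00000000e+00]])}
```

View pics/scene0.png

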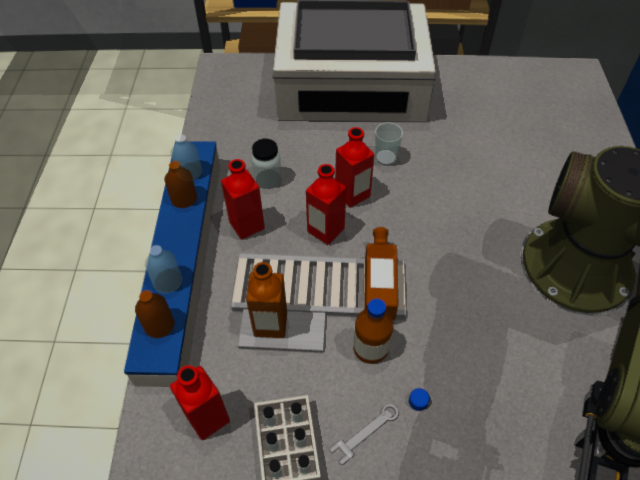

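View pics/top0.png

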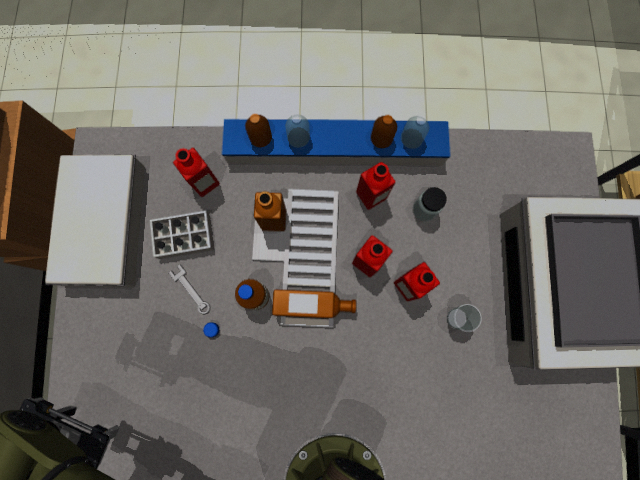

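View pics/wrist0.png

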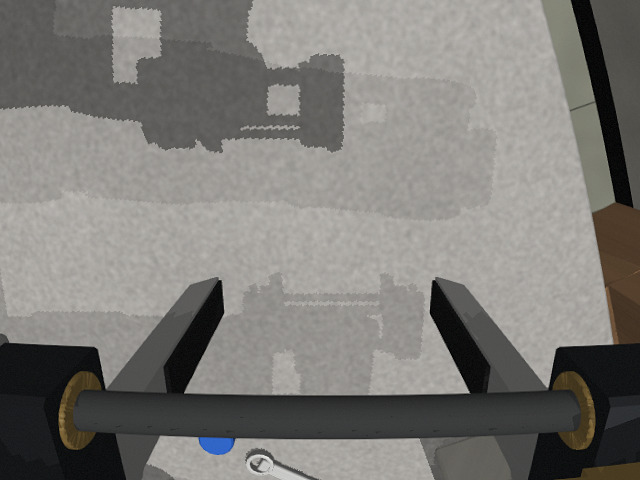

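```bash
cat > h.py <<'E'
import numpy as np,cv2,pickle
from scipy.spatial.transform import Rotation as R
def ray(s,px):
    p=cv2.undistortPoints(np.array([[px]],float),s["camera_matrix"],s["dist"])[0,0]
    M=R.from_rotvec(s["rvec"]).as_matrix()
    return -M.T@s["tvec"], M.T@np.array([p[0],p[1],1.])
def plane(s,px,z):
    o,d=ray(s,px); return o+d*(z-o[2])/d[2]
def tri(s1,p1,s2,p2):
    o1,d1=ray(s1,p1);o2,d2=ray(s2,p2)
    A=np.stack([d1,-d2],1);t=np.linalg.lstsq(A,o2-o1,rcond=None)[0]
    a=o1+d1*t[0];b=o2+d2*t[1];return (a+b)/2,np.linalg.norm(a-b)
def proj(s,P):
    return cv2.projectPoints(np.array(P,float).reshape(-1,1,3),s["rvec"],s["tvec"],s["camera_matrix"],s["dist"])[0][:,0]
def load(n): return pickle.load(open(n+".pkl","rb"))
E
python3 - <<'E'
from h import *
for n,(x,y,w,h) in {"scene":(220,240,200,150),"top":(230,170,140,105+60)}.items():
    i=load(n+"0")["img"][y:y+h,x:x+w,::-1]
    cv2.imwrite(f"pics/{n}_z.png",cv2.resize(i,None,fx=(4 if n=="scene" else 3.6),fy=(4 if n=="scene" else 3.6),interpolation=cv2.INTER_CUBIC))
E
```

```text
(no output)
```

View pics/scene_z.png

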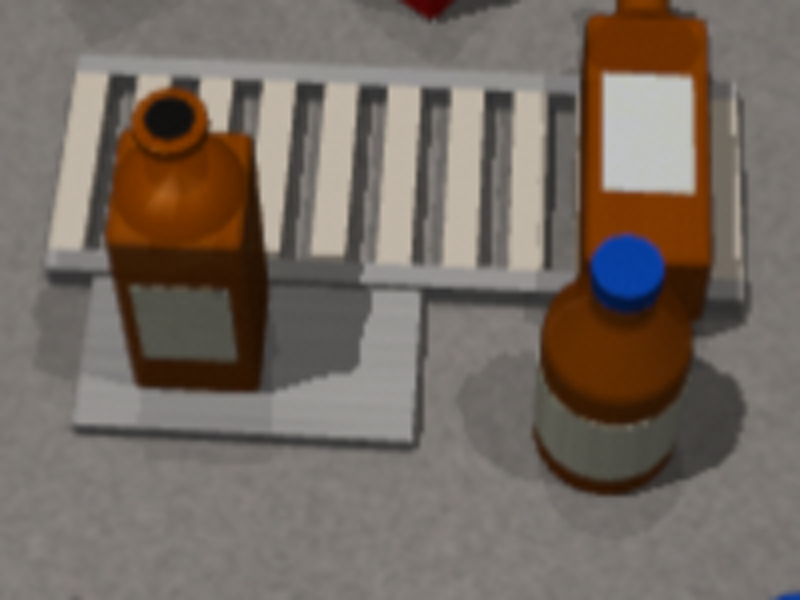

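View pics/top_z.png

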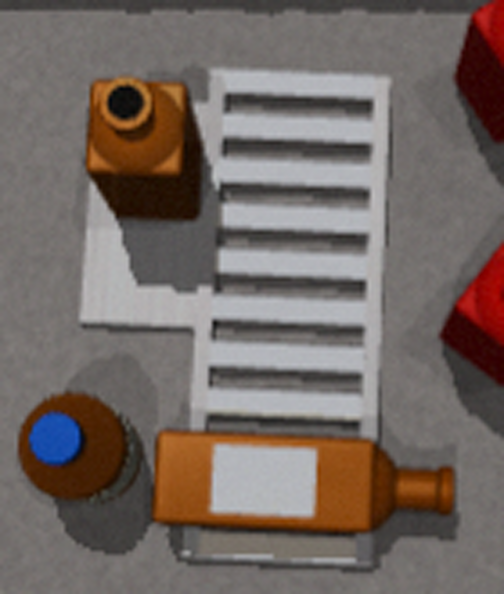

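```bash
python3 - <<'E'
from h import *
np.set_printoptions(precision=1,suppress=True)
S,T=load("scene0"),load("top0")
zs=lambda x,y:(220+(x+.5)/4-.5,240+(y+.5)/4-.5)
zt=lambda x,y:(230+(x+.5)/3.6-.5,170+(y+.5)/3.6-.5)
print("mouth",tri(S,zs(170,117),T,zt(125,102)))
print("cams",ray(S,(320,240))[0],ray(T,(320,240))[0])
for n,p in dict(stepfar=(211,70),frontfar=(389,77),frontnear=(368,567),stepnear=(181,560)).items(): print("T",n,plane(T,zt(*p),18))
for n,p in dict(frontfar=(82,58),frontnear=(741,82),stepnear=(742,285),stepfar=(50,252)).items(): print("S",n,plane(S,zs(*p),18))
print("T ledge near corner",plane(T,zt(80,325),12)); 
print("S ledge corners",plane(S,zs(75,428),12),plane(S,zs(413,440),12),plane(S,zs(422,292),12))
print("S bottle base back edge",plane(S,zs(138,386),12),plane(S,zs(262,390),12))
print("S shoulder edge back",plane(S,zs(110,247),162),plane(S,zs(243,250),162),"near top",plane(S,zs(252,137),162))
print("T body shoulder corners",plane(T,zt(88,170),162),plane(T,zt(186,177),162),plane(T,zt(92,82),162),plane(T,zt(187,85),162), "base", plane(T,zt(198,216),12),plane(T,zt(120,213),12))
print("laid neck",plane(T,zt(453,490),50),"laid base",plane(T,zt(158,435),82),plane(T,zt(155,522),82),plane(T,zt(372,435),82))
print("round cap",plane(T,zt(55,440),170),tri(S,zs(628,265),T,zt(55,438)))
E
```

```text
mouth (array([673.8, 162.7, 217. ]), np.float64(1.7284695720378895))
cams [ 556.5  740.4 1098.6] [ 400.8   39.3 1167.8]
T stepfar [757.2 124.7  18. ]
T frontfar [752.6  -8.6  18. ]
T frontnear [392.1   6.6  18. ]
T stepnear [396.1 139.3  18. ]
S frontfar [750.7  -5.2  18. ]
S frontnear [389.6   5.2  18. ]
S stepnear [397.1 131.6  18. ]
S stepfar [755.6 117.6  18. ]
T ledge near corner [564.8 217.2  12. ]
S ledge corners [733.8 214.9  12. ] [565.2 218.4  12. ] [561.8 134.6  12. ]
S bottle base back edge [704.2 191.   12. ] [641.5 192.1  12. ]
S shoulder edge back [702.1 197.5 162. ] [642. 198. 162.] near top [641.2 137.5 162. ]
T body shoulder corners [644.8 192.3 162. ] [640.5 128.7 162. ] [704.  191.8 162. ] [702.3 129.5 162. ] base [646.7 132.5  12. ] [648.6 190.3  12. ]
laid neck [445.4 -51.4  50. ] laid base [479.9 151.   82. ] [421.5 151.7  82. ] [480.9   5.9  82. ]
round cap [469.9 206.2 170. ] (array([470.4, 206.7, 168.6]), np.float64(1.7522447624637372))
```

```bash
python3 - <<'E'
from h import *
for n,(x,y,w,h) in {"scene":(210,110,200,140),"top":(330,150,150,112)}.items():
    i=load(n+"0")["img"][y:y+h,x:x+w,::-1]
    f=4 if n=="scene" else 5
    i=cv2.resize(i,None,fx=f,fy=f,interpolation=cv2.INTER_CUBIC)
    if n=="top": i=cv2.resize(load("top0")["img"][150:310,330:490,::-1],None,fx=3.7,fy=3.7,interpolation=cv2.INTER_CUBIC)
    cv2.imwrite(f"pics/{n}_r.png",i)
E
```

```text
(no output)
```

View pics/scene_r.png

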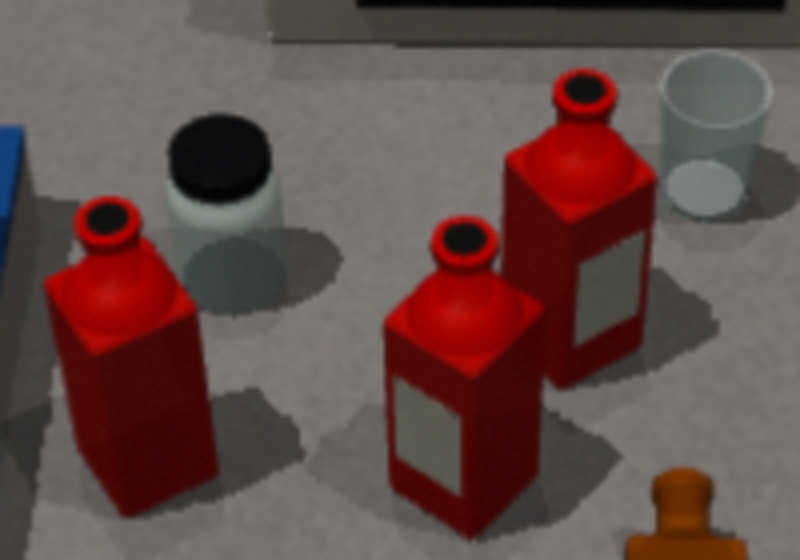

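View pics/top_r.png

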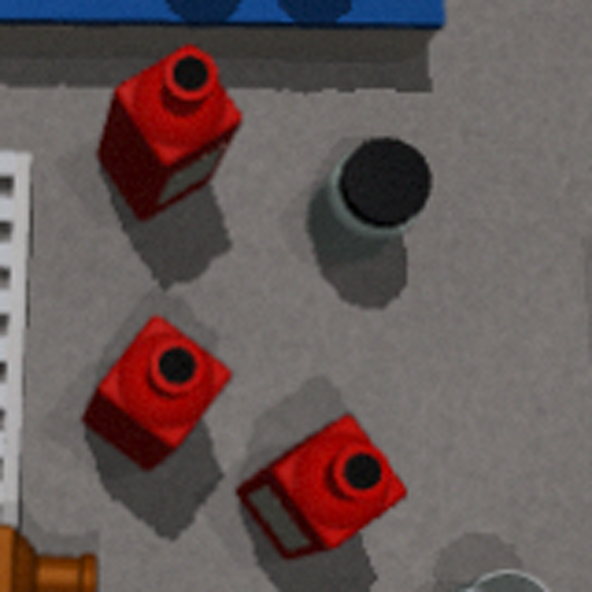

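```bash
python3 - <<'E'
from h import *
np.set_printoptions(precision=1,suppress=True)
S,T=load("scene0"),load("top0")
zs=lambda x,y:(210+(x+.5)/4-.5,110+(y+.5)/4-.5)
zt=lambda x,y:(330+(x+.5)/3.7-.5,150+(y+.5)/3.7-.5)
print("A far",tri(S,zs(107,218),T,zt(190,72)), plane(S,zs(128,516),0),plane(T,zt(145,218),0),plane(T,zt(100,155),0),plane(S,zs(217,474),0))
print("B near",tri(S,zs(464,238),T,zt(177,366)), plane(S,zs(472,538),0),plane(T,zt(148,470),0),plane(T,zt(84,420),0),plane(S,zs(540,468),0))
print("C",tri(S,zs(584,89),T,zt(362,470)))
print("jar",plane(T,zt(384,183),110))
E
```

```text
A far (array([747.5, -99.5, 205.1]), np.float64(1.6563459500033795)) [754.6 -60.6   0. ] [709.3 -93.8   0. ] [757.1 -61.2   0. ] [706.1 -91.3   0. ]
B near (array([564.4, -88.3, 204.4]), np.float64(0.24448781414451717)) [558.6 -48.2   0. ] [523.8 -93.5   0. ] [559.6 -47.9   0. ] [519.9 -98.5   0. ]
C (array([ 502.2, -196.9,  204.9]), np.float64(1.1156630346281031))
jar [ 706.  -242.6  110. ]
```

```bash
cat >> h.py <<'E'
YAW=1.9  # deg; tipping plane forward f=(-sin,-cos)
def tool(alpha,sgn,yaw=YAW):
    """alpha deg tilt of tool (0=down, + = pointing back toward bottle). returns R with cols x,y,z"""
    y=np.radians(yaw); back=np.array([np.sin(y),np.cos(y),0]); up=np.array([0,0,1.])
    a=np.radians(alpha)
    ty=np.sin(a)*back-np.cos(a)*up
    tz=sgn*(np.cos(a)*back+np.sin(a)*up)
    return np.stack([np.cross(ty,tz),ty,tz],1)
def delta(R0,p0,R1,p1):
    return R.from_matrix(R0.T@R1).as_rotvec(degrees=True), R0.T@(np.array(p1)-p0)/10
E
python3 - <<'E'
from h import *
np.set_printoptions(precision=3,suppress=True)
from workcell import env
s=env.state(); R0=R.from_rotvec(s["tcp_rot"]).as_matrix(); print(R0)
p0=s["tcp_pos"]
for sg in (1,-1):
    print(sg,delta(R0,p0,tool(0,sg),[673,162.5,300]))
E
```

```text
[[ 0.937 -0.     0.35 ]
 [-0.35  -0.001  0.937]
 [-0.    -1.    -0.001]]
1 (array([  0.047, -18.602,  -0.011]), array([ 57.346,  -7.786, -16.197]))
-1 (array([  0.015, 161.398,   0.066]), array([ 57.346,  -7.786, -16.197]))
```

Call:
servo_tool([
  [[0,0,0],[0,-4,0],119],
  [[0,-2,0],[4,-7.8,-1],119],
  [[0,-4,0],[8.5,-7.8,-2.4],119],
  [[0,-6,0],[13.2,-7.8,-3.7],119],
  [[0,-8,0],[18,-7.8,-5],119],
])

```text
time_s: 0.65
tcp_pos: [344.6, 404.1, 300.6]
tcp_rot: [-1.564, 0.17, -0.17]
ft_force: [-0.8, 1.1, 0.6]
grip_width: 0.611
```

Call:
servo_tool([
  [[0,-2,0],[4.7,0,-0.6],119],
  [[0,-4,0],[9.4,0,-1.2],119],
  [[0,-6,0],[14.1,0,-1.8],119],
  [[0,-8,0],[18.8,0,-2.4],119],
  [[0,-10.6,0],[23.4,0,-3],119],
])

```text
time_s: 1.15
tcp_pos: [567.2, 324.4, 300.1]
tcp_rot: [-1.571, 0.025, -0.025]
ft_force: [0.3, 1.0, 0.8]
grip_width: 0.533
```

```bash
cat > st.py <<'E'
from h import *
np.set_printoptions(precision=3,suppress=True)
from workcell import env
s=env.state()
open("states.txt","a").write(repr((list(s["joint_pos"]),list(s["tcp_pos"]),list(s["tcp_rot"])))+"\n")
if __name__=="__main__":
    print(s["time_s"],"p",s["tcp_pos"],"ax",*R.from_rotvec(s["tcp_rot"]).as_matrix().T[1:],"q",s["joint_pos"],"F",s["ft_force"],"w",s["grip_width"])
E
python3 - <<'E'
from st import *
R0=R.from_rotvec(s["tcp_rot"]).as_matrix()
print(s["time_s"],s["tcp_pos"],s["joint_pos"],s["ft_force"],s["grip_width"])
print(delta(R0,s["tcp_pos"],tool(0,1),[673,162.5,300]))
E
```

```text
1.15 [567.152 324.396 300.129] [ 0.464  0.504  1.063  0.     1.576 -1.075] [0.279 0.964 0.837] 0.532793452869978
(array([ 0.011,  0.076, -0.023]), array([ 11.095,   0.012, -15.844]))
```

Call:
servo_tool([
  [[0,0,0],[2.8,0,-4],119],
  [[0,0,0],[5.6,0,-8],119],
  [[0,0,0],[8.4,0,-12],119],
  [[0,0,0],[11.1,0,-15.8],119],
  [[0,0,0],[11.1,0,-15.8],119],
])

```text
time_s: 1.65
tcp_pos: [673.3, 158.7, 299.0]
tcp_rot: [-1.572, 0.032, -0.029]
ft_force: [-0.2, 0.6, 0.1]
grip_width: 0.534
```

```bash
cat > kin.py <<'E'
from h import *
from scipy.optimize import least_squares
Q=[[1.14642737,.300483619,1.52156755,0,1.32070052,-.0665804]]; P=[[192.508,514.955,221.885]]; RV=[[-1.55363354,0.28099155,-0.28056201]]
for l in open("states.txt"):
    a,b,c=eval(l,{"np":np,"float64":float}); Q.append(a);P.append(b);RV.append(c)
Q=np.array(Q);P=np.array(P)
def Rz(t): return R.from_euler("z",t).as_matrix()
def Ry(t): return R.from_euler("y",t).as_matrix()
def fk(q,v):
    d1,a2,d4,d6,off=v[:5]
    A=Rz(q[0]); B=A@Ry(q[1]); C=B@Ry(q[2]); D=C@Rz(q[3])@Ry(q[4]); E=D@Rz(q[5])@CONST
    w=np.array([0,0,d1])+A@[0,off,0]+B@[0,0,a2]+C@[0,0,d4]
    return E,w+D@[0,0,d6],w
CONST=np.eye(3)
CONST=fk(Q[0],[0]*5)[0].T@R.from_rotvec(RV[0]).as_matrix()
def fit():
    f=lambda v: np.concatenate([fk(q,v)[1]-p for q,p in zip(Q,P)]+[0.003*(v-v0)])
    return least_squares(f,v0)
v0=np.array([178,449,422,290,35.])
def ik(Rt,p,v,q0):
    f=lambda q:np.concatenate([(fk(q,v)[1]-p)/100, R.from_matrix(fk(q,v)[0].T@Rt).as_rotvec()])
    r=least_squares(f,q0); return r.x,r.cost
E
python3 - <<'E'
from st import *
from kin import *
r=fit(); print(r.x, np.abs(r.fun).max())
for q,rv in zip(Q,RV): print(q,R.from_matrix(fk(q,r.x)[0].T@R.from_rotvec(rv).as_matrix()).as_rotvec())
np.save("v.npy",r.x)
print(s["tcp_pos"],s["tcp_rot"],s["grip_width"])
# image
S=env.snapshot("wrist"); cv2.imwrite("pics/w1.png",S["img"][:,:,::-1])
E
```

```text
[271.131 448.951 434.122 366.749  36.628] 4.027043927899172
[ 1.146  0.3    1.522  0.     1.321 -0.067] [-0. -0. -0.]
[ 0.464  0.504  1.063  0.     1.576 -1.075] [0. 0. 0.]
[ 0.179  0.608  0.91  -0.001  1.626 -1.353] [0. 0. 0.]
[673.28  158.684 298.975] [-1.572  0.032 -0.029] 0.5341480762438613
```

View pics/w1.png

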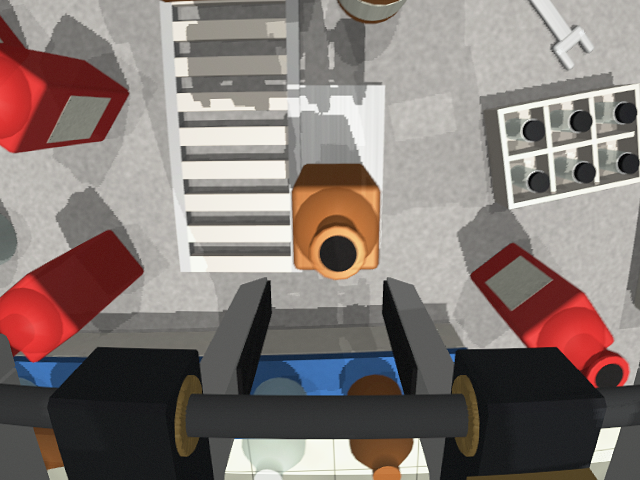

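```bash
cat >> h.py <<'E'
def wray(S,st,px,z):
    p=cv2.undistortPoints(np.array([[px]],float),S["camera_matrix"],S["dist"])[0,0]
    Rt=R.from_rotvec(st["tcp_rot"]).as_matrix(); Tc=S["T_tool_cam"]
    o=st["tcp_pos"]+Rt@Tc[:3,3]; d=Rt@Tc[:3,:3]@np.array([p[0],p[1],1.])
    return o+d*(z-o[2])/d[2]
E
python3 - <<'E'
from st import *
S=env.snapshot("wrist"); im=S["img"]
cv2.imwrite("pics/w2.png",cv2.resize(im[130:300,150:400,::-1],None,fx=3.2,fy=3.2,interpolation=cv2.INTER_CUBIC))
import pickle; pickle.dump((S,s),open("w2.pkl","wb"))
print(s["tcp_pos"],s["joint_vel"])
g=cv2.cvtColor(im,cv2.COLOR_RGB2GRAY)
m=(g<45).astype(np.uint8); n,l,stt,c=cv2.connectedComponentsWithStats(m)
for k in range(1,n):
    if stt[k,4]>200: print(stt[k],c[k], wray(S,s,c[k],217))
E
```

```text
[672.139 161.37  299.245] [ 0.066 -0.027  0.025  0.011 -0.006  0.021]
[  0  21  29  45 558] [10.33  45.708] [541.626 -14.641 217.   ]
[ 67  63  59  34 582] [94.225 83.17 ] [567.625  35.228 217.   ]
[612 105  22  20 358] [622.436 114.453] [594.106 336.423 217.   ]
[567 113  22  20 320] [577.35  122.631] [598.96  308.003 217.   ]
[615 156  21  19 331] [625.227 164.927] [623.619 341.659 217.   ]
[571 164  21  20 289] [581.228 173.792] [628.568 313.287 217.   ]
[  73  231   68   65 2017] [107.187 263.717] [673.971  25.991 217.   ]
[315 238  36  35 990] [332.626 255.438] [673.284 165.116 217.   ]
[468 245  53  74 816] [490.635 274.131] [689.073 261.588 217.   ]
[ 189  281  276  124 5937] [326.392 362.381] [745.969 158.745 217.   ]
[    0   347   214   133 17385] [123.437 415.367] [786.63   14.706 217.   ]
[  440   347   200   133 16481] [528.547 412.155] [794.11 298.4  217.  ]
```

View pics/w2.png

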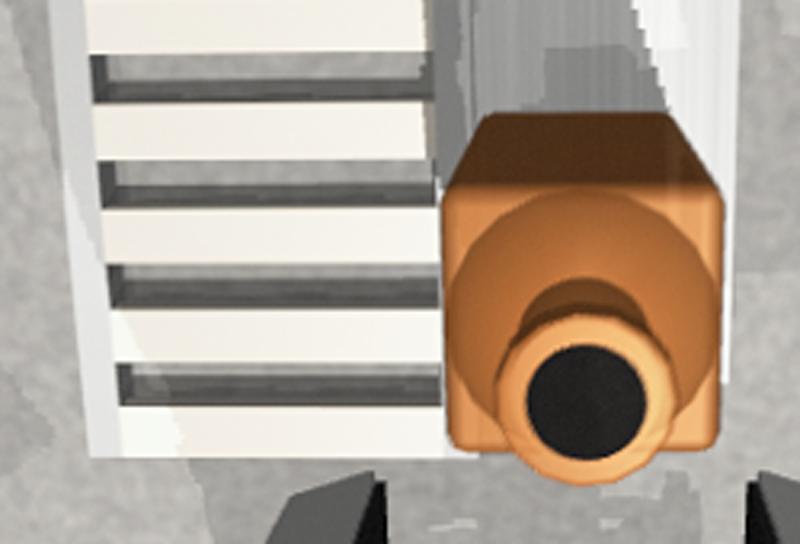

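```bash
cat > plan.py <<'E'
from h import *
STEP=np.array([673.3-0.033*33,131.,0])  # point on step in tipping plane (u=0)
yr=np.radians(YAW); F=np.array([-np.sin(yr),-np.cos(yr),0]); LAT=np.array([-np.cos(yr),np.sin(yr),0])
def w3(u,z,lat=0): return STEP+F*u+np.array([0,0,z])+LAT*lat
def bottle(th):
    t=np.radians(th); s=min(max(6*np.tan(t),2.),15.)
    foot=np.array([-s,12.]) if s<15 else np.array([-15*1.,18-15/np.tan(t)])
    return foot,np.array([np.sin(t),np.cos(t)]),np.array([np.cos(t),-np.sin(t)])  # foot, axis, frontnormal
def bp(th,b,depth):
    f,ax,n=bottle(th); return f+b*ax-depth*n
def aj(al):
    a=np.radians(al); return np.array([-np.sin(a),-np.cos(a)]),np.array([-np.cos(a),np.sin(a)])
# TCP with FRONT pad touching lip at mouth corner, contact 'proj' mm behind fingertip, opening w
def tcp_front(th,al,w,proj):
    a,j=aj(al); c=bp(th,205,14.5)
    if al>th: c=bp(th,195,14.5)
    return c+a*proj-17*a+w/2*j
# TCP with axis aligned (al=th) pushing: back pad on lip
def tcp_back(th,w,b=203):
    return bp(th,b,49.5-w/2)
E
python3 - <<'E'
from plan import *
from kin import *
np.set_printoptions(precision=2,suppress=True)
v=np.load("v.npy"); 
for d6 in (290,340):
    v[3]=d6; v[0]=271.1-366.7+d6
    q=Q[-1]
    print(v)
    for th,al,w,m in [(0,0,46,'b'),(10,10,46,'b'),(20,20,46,'b'),(30,30,46,'f'),(45,45,46,'f'),(45,45,94,'f'),(60,45,94,'f'),(75,45,94,'f'),(87,45,94,'f'),(90,45,94,'f')]:
        t=tcp_back(th,w) if m=='b' else tcp_front(th,al,w,19)
        P3=w3(*t); q,c=ik(tool(al,1),P3,v,q)
        print(th,al,w,m,t,P3,q,round(c,5))
E
```

```text
[194.4  448.95 434.12 290.    36.63]
0 0 46 b [-28.5 215. ] [673.16 159.48 215.  ] [ 0.18  0.62  1.08  0.    1.44 -1.36] 0.0
10 10 46 b [  7.15 216.52] [671.97 123.85 216.52] [ 0.05  0.58  1.15  0.18  1.4  -1.51] 0.0
20 20 46 b [ 42.34 211.82] [670.81  88.68 211.82] [-0.07  0.57  1.21  0.35  1.39 -1.68] 0.0
30 30 46 f [ 65.56 206.55] [670.04  65.48 206.55] [-0.17  0.59  1.24  0.52  1.42 -1.82] 0.0
45 45 46 f [111.03 182.06] [668.53  20.03 182.06] [-0.33  0.68  1.26  0.75  1.51 -2.03] 0.0
45 45 94 f [ 94.06 199.03] [669.09  37.   199.03] [-0.3   0.66  1.26  0.75  1.51 -2.  ] 0.0
60 45 94 f [125.24 158.88] [668.06   5.82 158.88] [-0.35  0.71  1.27  0.74  1.49 -2.07] 0.0
75 45 94 f [144.61 112.86] [667.42 -13.53 112.86] [-0.37  0.76  1.29  0.74  1.45 -2.14] 0.0
87 45 94 f [154.31  74.24] [667.09 -23.23  74.24] [-0.39  0.81  1.3   0.74  1.41 -2.19] 0.0
90 45 94 f [155.35  64.32] [667.06 -24.27  64.32] [-0.39  0.82  1.3   0.74  1.4  -2.2 ] 0.0
[244.4  448.95 434.12 340.    36.63]
0 0 46 b [-28.5 215. ] [673.16 159.48 215.  ] [ 0.18  0.62  1.08  0.    1.44 -1.36] 0.0
10 10 46 b [  7.15 216.52] [671.97 123.85 216.52] [ 0.04  0.57  1.16  0.18  1.4  -1.53] 0.0
20 20 46 b [ 42.34 211.82] [670.81  88.68 211.82] [-0.1   0.57  1.21  0.35  1.39 -1.7 ] 0.0
30 30 46 f [ 65.56 206.55] [670.04  65.48 206.55] [-0.21  0.6   1.24  0.52  1.43 -1.86] 0.0
45 45 46 f [111.03 182.06] [668.53  20.03 182.06] [-0.37  0.71  1.24  0.73  1.53 -2.08] 0.0
45 45 94 f [ 94.06 199.03] [669.09  37.   199.03] [-0.35  0.69  1.24  0.74  1.53 -2.04] 0.0
60 45 94 f [125.24 158.88] [668.06   5.82 158.88] [-0.39  0.74  1.25  0.72  1.51 -2.11] 0.0
75 45 94 f [144.61 112.86] [667.42 -13.53 112.86] [-0.42  0.8   1.26  0.72  1.47 -2.18] 0.0
87 45 94 f [154.31  74.24] [667.09 -23.23  74.24] [-0.43  0.85  1.26  0.72  1.44 -2.22] 0.0
90 45 94 f [155.35  64.32] [667.06 -24.27  64.32] [-0.43  0.86  1.27  0.72  1.43 -2.23] 0.0
```

```bash
python3 - <<'E'
from st import *
R0=R.from_rotvec(s["tcp_rot"]).as_matrix()
print(s["time_s"],s["tcp_pos"],s["joint_vel"])
print(delta(R0,s["tcp_pos"],tool(0,1),[673,164,215]))
E
```

```text
1.75 [671.374 163.162 299.669] [ 0.042 -0.02   0.011  0.003 -0.001  0.005]
(array([ 0.006, -0.093, -0.066]), array([0.169, 8.467, 0.09 ]))
```

Call:
servo_tool([
  [[0,0,0],[0.1,0.5,0],119],
  [[0,0,0],[0.15,2,0],119],
  [[0,0,0],[0.15,4,0],119],
  [[0,0,0],[0.15,4,0],119],
  [[0,0,0],[0.15,4,0],119],
])

```text
time_s: 2.25
tcp_pos: [672.3, 164.9, 260.9]
tcp_rot: [-1.571, 0.025, -0.025]
ft_force: [-0.7, -0.6, 0.2]
grip_width: 0.534
```

```bash
python3 - <<'E'
from st import *
S=env.snapshot("wrist"); im=S["img"]
R0=R.from_rotvec(s["tcp_rot"]).as_matrix()
print(s["time_s"],s["tcp_pos"],R0,s["joint_vel"],s["grip_width"])
g=cv2.cvtColor(im,cv2.COLOR_RGB2GRAY)
m=(g<45).astype(np.uint8); n,l,stt,c=cv2.connectedComponentsWithStats(m)
for k in range(1,n):
    if 600<stt[k,4]<4000: print(stt[k],c[k], wray(S,s,c[k],217))
cv2.imwrite("pics/w3.png",im[:,:,::-1])
T=env.snapshot("scene"); cv2.imwrite("pics/s3.png",T["img"][:,:,::-1])
E
```

```text
2.25 [672.275 164.906 260.939] [[ 0.999 -0.     0.032]
 [-0.032  0.     0.999]
 [-0.    -1.     0.   ]] [-0.006 -0.014 -0.024  0.001  0.004 -0.002] 0.5337158727296079
[  50  240   72   68 1969] [ 86.197 273.768] [667.296  38.343 217.   ]
[474 257  58  80 817] [498.433 289.548] [682.571 254.894 217.   ]
[ 304  260   44   40 1396] [325.515 279.524] [673.651 164.529 217.   ]
```

View pics/w3.png

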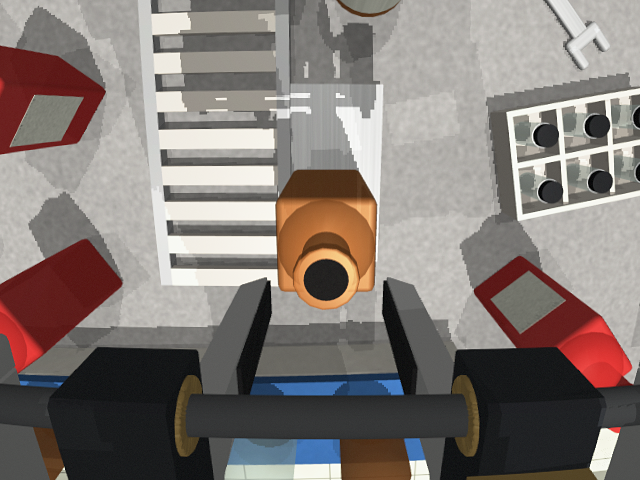

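View pics/s3.png

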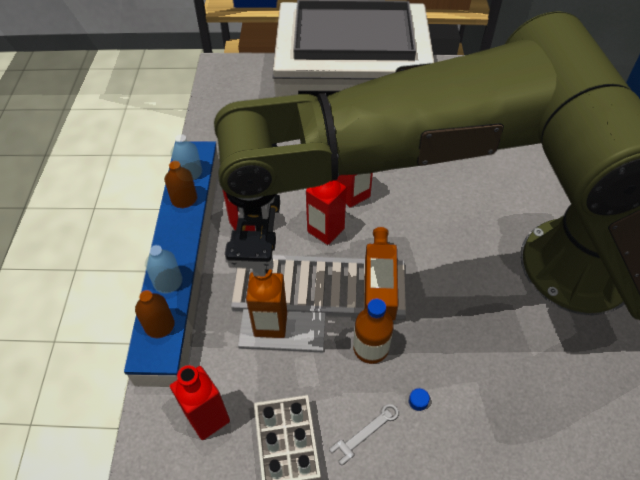

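Call:
servo_tool([
  [[0,0,0],[0.1,1.2,0],119],
  [[0,0,0],[0.1,2.4,0],119],
  [[0,0,0],[0.1,3.6,0],119],
  [[0,0,0],[0.1,4.6,0],119],
  [[0,0,0],[0.1,4.6,0],128],
])

```text
time_s: 2.85
tcp_pos: [673.1, 163.7, 212.2]
tcp_rot: [-1.571, 0.028, -0.024]
ft_force: [-0.4, -0.5, -0.4]
grip_width: 0.504
```

```bash
python3 st.py; python3 - <<'E'
from plan import *
import plan
np.set_printoptions(precision=2,suppress=True)
# deltas per stage: starting from tool(0) pose TCP (673.4,164.5,215)
R0=tool(0,1); p0=np.array([673.4,164.5,215.])
for th in (0,3,6,9,12,15):
    p1=w3(*tcp_back(th,46)); print(th,p1,*delta(R0,p0,tool(th,1),p1))
E
```

```text
2.85 p [673.121 163.67  212.195] ax [-0.003 -0.001 -1.   ] [ 0.033  0.999 -0.001] q [ 0.186  0.64   1.053 -0.     1.451 -1.352] F [-0.398 -0.517 -0.358] w 0.5040871542814453
0 [673.16 159.48 215.  ] [0. 0. 0.] [-0.01  0.   -0.5 ]
3 [672.8  148.83 216.11] [3. 0. 0.] [-0.01 -0.11 -1.57]
6 [672.45 138.13 216.66] [ 6. -0.  0.] [-0.01 -0.17 -2.64]
9 [672.09 127.42 216.65] [9. 0. 0.] [-0.01 -0.16 -3.71]
12 [671.74 116.72 216.07] [12. -0.  0.] [-0.01 -0.11 -4.78]
15 [671.38 106.07 214.94] [15. -0. -0.] [-0.01  0.01 -5.85]
```

Call:
servo_tool([
  [[0,0,0],[0,-0.15,-0.3],128],
  [[1,0,0],[0,-0.3,-0.7],128],
  [[2.5,0,0],[0,-0.35,-1.3],128],
  [[4,0,0],[0,-0.4,-1.9],128],
  [[6,0,0],[0,-0.4,-2.6],128],
])

```text
time_s: 3.35
tcp_pos: [672.9, 137.2, 219.0]
tcp_rot: [-1.463, 0.024, -0.028]
ft_force: [-0.2, 0.1, 0.7]
grip_width: 0.498
```

```bash
cat > nxt.py <<'E'
from st import *
from plan import *
R0=R.from_rotvec(s["tcp_rot"]).as_matrix()
def tell():
    al=np.degrees(np.arctan2(R0[1,1],-R0[2,1])); d=s["tcp_pos"]-STEP
    print("t",s["time_s"],"p",s["tcp_pos"],"alpha %.2f u %.1f z %.1f lat %.1f"%(al,d@F,d[2],d@LAT),"F",s["ft_force"],"w %.1f"%(s["grip_width"]*94),"q",s["joint_pos"])
def to(al,u,z,lat=0):
    print((al,round(u,1),round(z,1)),*delta(R0,s["tcp_pos"],tool(al,1),w3(u,z,lat)))
def snap(n,cam="scene",box=None):
    S=env.snapshot(cam); im=S["img"][:,:,::-1]
    if box: x,y,w,h=box; im=cv2.resize(im[y:y+h,x:x+w],None,fx=3,fy=3,interpolation=cv2.INTER_CUBIC)
    cv2.imwrite(f"pics/{n}.png",im); return S
E
python3 - <<'E'
from nxt import *
tell()
snap("s4",box=(180,120,250,200))
for th in (9,12,15,18,20): to(th,*tcp_back(th,46))
E
```

```text
t 3.35 p [672.895 137.17  219.023] alpha 6.15 u -6.2 z 219.0 lat -0.5 F [-0.194  0.114  0.69 ] w 46.8 q [ 0.109  0.605  1.096  0.107  1.425 -1.444]
(9, np.float64(3.6), np.float64(216.6)) [ 2.848 -0.01   0.053] [-0.048  0.132 -0.997]
(12, np.float64(14.3), np.float64(216.1)) [ 5.848 -0.008  0.054] [-0.048  0.074 -2.067]
(15, np.float64(24.9), np.float64(214.9)) [ 8.848 -0.007  0.054] [-0.047  0.072 -3.139]
(18, np.float64(35.5), np.float64(213.3)) [11.848 -0.006  0.054] [-0.047  0.127 -4.209]
(20, np.float64(42.3), np.float64(211.8)) [13.848 -0.005  0.054] [-0.047  0.196 -4.903]
```

View pics/s4.png

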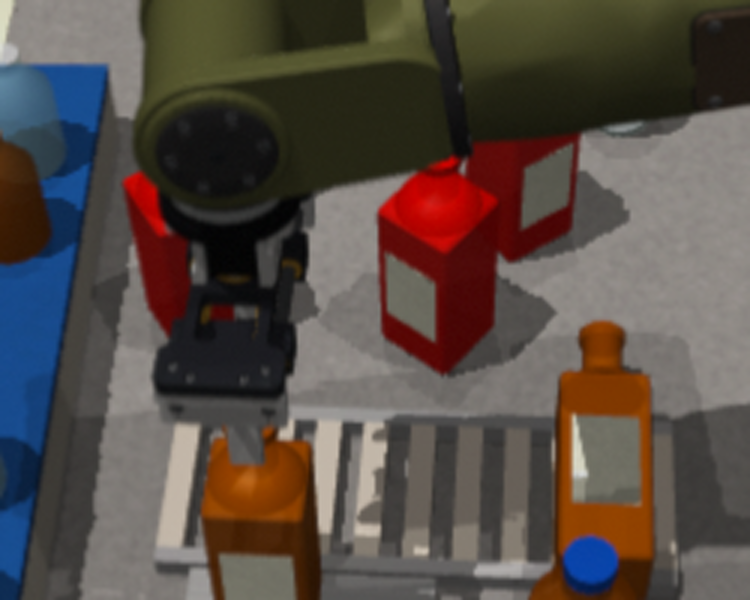

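Call:
servo_tool([
  [[1.5,0,0],[0,0.05,-0.5],128],
  [[3.2,0,0],[0,0.1,-1.1],128],
  [[5,0,0],[0,0.1,-1.7],128],
  [[7,0,0],[0,0.1,-2.4],128],
  [[8.9,0,0],[0,0.1,-3.1],128],
])

```text
time_s: 3.9
tcp_pos: [671.8, 106.7, 214.3]
tcp_rot: [-1.308, 0.021, -0.029]
ft_force: [-0.2, 0.1, -0.1]
grip_width: 0.496
```

```bash

python3 - <<'E'
from nxt import *
tell()
snap("s5",box=(180,120,250,200))
for th in (18,21,24,27): to(th,*tcp_back(th,46))
E
```

```text
t 3.9 p [671.78  106.684 214.288] alpha 15.02 u 24.3 z 214.3 lat -0.4 F [-0.249  0.063 -0.104] w 46.7 q [ 0.007  0.588  1.15   0.266  1.398 -1.576]
(18, np.float64(35.5), np.float64(213.3)) [2.975 0.002 0.023] [-0.037 -0.191 -1.11 ]
(21, np.float64(45.7), np.float64(211.0)) [5.975 0.002 0.023] [-0.037 -0.238 -2.151]
(24, np.float64(55.7), np.float64(208.2)) [8.975 0.003 0.023] [-0.038 -0.228 -3.187]
(27, np.float64(65.5), np.float64(204.9)) [11.975  0.003  0.023] [-0.038 -0.161 -4.22 ]
```

View pics/s5.png

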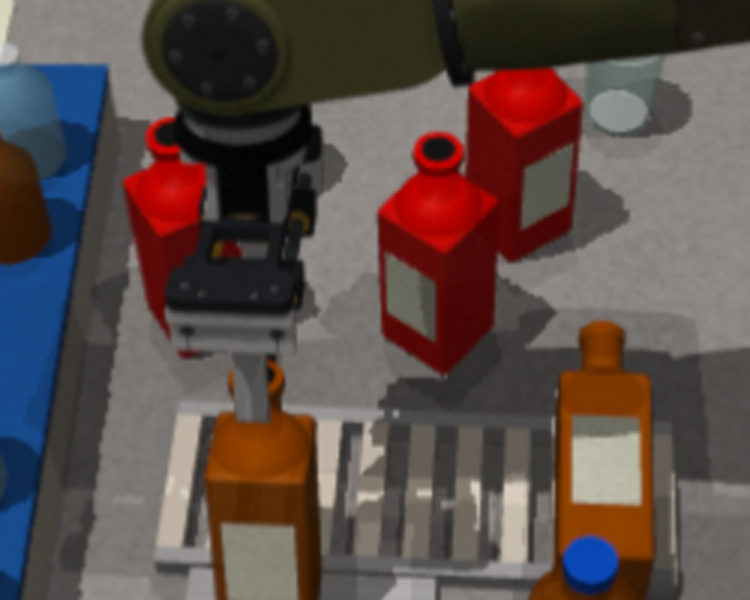

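Call:
servo_tool([
  [[1.6,0,0],[0,-0.05,-0.55],128],
  [[3.2,0,0],[-0.05,-0.1,-1.1],128],
  [[4.8,0,0],[-0.1,-0.15,-1.7],128],
  [[6.4,0,0],[-0.15,-0.15,-2.3],128],
  [[8,0,0],[-0.2,-0.15,-2.85],128],
])

```text
time_s: 4.45
tcp_pos: [668.8, 78.7, 208.2]
tcp_rot: [-1.169, 0.019, -0.029]
ft_force: [0.0, 0.3, -0.0]
grip_width: 0.496
```

```bash

python3 - <<'E'
from nxt import *
tell()
snap("s6",box=(180,120,250,200))
snap("w6","wrist")
for th in (26,29,32): to(th,*tcp_back(th,46))
for th in (26,29,32,35): to(th,*tcp_front(th,th,46,22))
E
```

```text
t 4.45 p [668.785  78.743 208.157] alpha 23.02 u 52.3 z 208.2 lat 1.7 F [ 0.016  0.319 -0.031] w 46.7 q [-0.086  0.588  1.191  0.408  1.4   -1.701]
(26, np.float64(62.2), np.float64(206.1)) [ 2.97  -0.007  0.002] [ 0.169 -0.196 -0.993]
(29, np.float64(71.9), np.float64(202.4)) [ 5.97  -0.007  0.002] [ 0.169 -0.235 -2.026]
(32, np.float64(81.4), np.float64(198.2)) [ 8.97  -0.007  0.002] [ 0.17  -0.218 -3.059]
(26, np.float64(51.0), np.float64(208.2)) [ 2.97  -0.007  0.002] [0.169 0.047 0.121]
(29, np.float64(60.8), np.float64(205.1)) [ 5.97  -0.007  0.002] [ 0.169 -0.051 -0.901]
(32, np.float64(70.4), np.float64(201.5)) [ 8.97  -0.007  0.002] [ 0.169 -0.093 -1.926]
(35, np.float64(79.8), np.float64(197.3)) [11.97  -0.007  0.002] [ 0.17  -0.078 -2.95 ]
```

View pics/s6.png

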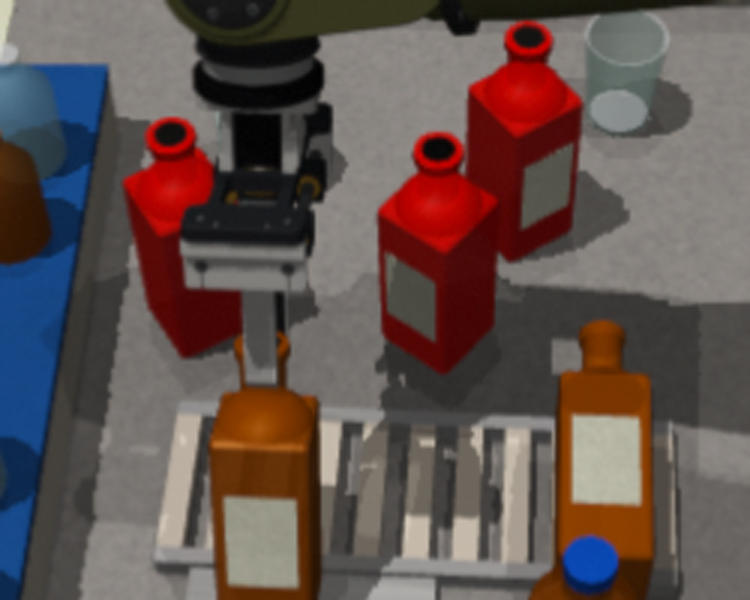

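View pics/w6.png

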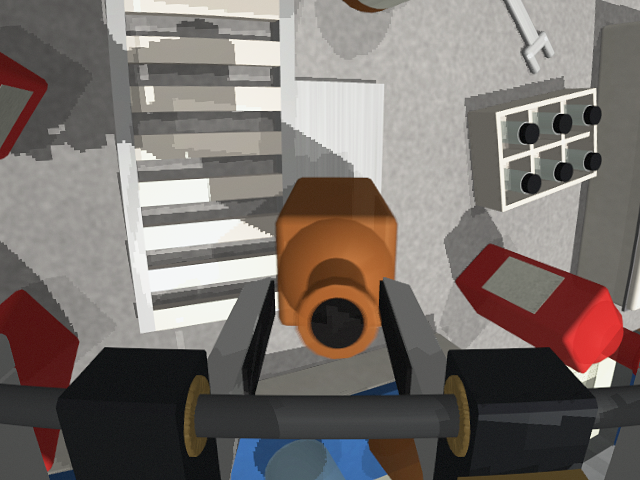

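Call:
servo_tool([
  [[1,0,0],[0,-0.05,-0.3],128],
  [[2,0,0],[0,-0.1,-0.65],128],
  [[3,0,0],[0,-0.15,-1],128],
  [[4,0,0],[0,-0.15,-1.35],128],
  [[5,0,0],[0,-0.15,-1.7],128],
])

```text
time_s: 5.05
tcp_pos: [668.3, 62.7, 203.0]
tcp_rot: [-1.082, 0.018, -0.03]
ft_force: [0.7, -0.4, 0.2]
grip_width: 0.494
```

```bash

python3 - <<'E'
from nxt import *
tell()
snap("w7","wrist")
for th in (31,34,37): to(th,*tcp_back(th,46),lat=2)
for th in (31,34,37): to(th,*tcp_front(th,th,46,22),lat=2)
E
```

```text
t 5.05 p [668.317  62.735 202.963] alpha 27.97 u 68.4 z 203.0 lat 1.6 F [ 0.684 -0.432  0.237] w 46.4 q [-0.139  0.602  1.204  0.492  1.413 -1.775]
(31, np.float64(78.2), np.float64(199.7)) [ 3.019 -0.003  0.001] [-0.037 -0.171 -1.027]
(34, np.float64(87.5), np.float64(195.1)) [ 6.019 -0.003  0.002] [-0.037 -0.205 -2.059]
(37, np.float64(96.5), np.float64(190.1)) [ 9.019 -0.003  0.002] [-0.037 -0.181 -3.089]
(31, np.float64(67.3), np.float64(202.7)) [ 3.019 -0.003  0.001] [-0.037  0.071  0.087]
(34, np.float64(76.7), np.float64(198.8)) [ 6.019 -0.003  0.002] [-0.037 -0.022 -0.933]
(37, np.float64(85.9), np.float64(194.3)) [ 9.019 -0.003  0.002] [-0.037 -0.057 -1.955]
```

View pics/w7.png

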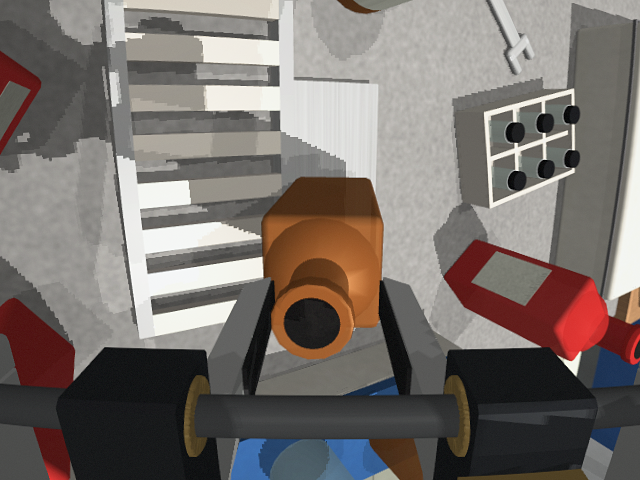

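```bash

python3 - <<'E'
from nxt import *
for th,al in ((33,29),(34,31),(36,33),(38,35),(40,37)): to(al,*tcp_front(th,al,46.4,22),lat=2)
E
```

```text
(29, np.float64(72.9), np.float64(198.7)) [ 0.967 -0.059 -0.019] [-0.028  0.151 -0.511]
(31, np.float64(76.1), np.float64(197.7)) [ 2.967 -0.059 -0.018] [-0.028  0.085 -0.842]
(33, np.float64(82.2), np.float64(194.8)) [ 4.967 -0.06  -0.017] [-0.027  0.055 -1.519]
(35, np.float64(88.2), np.float64(191.7)) [ 6.967 -0.06  -0.016] [-0.027  0.049 -2.196]
(37, np.float64(94.1), np.float64(188.3)) [ 8.967 -0.06  -0.015] [-0.026  0.069 -2.871]
```

Call:
servo_tool([
  [[1.2,0,0],[0,0.05,-0.4],128],
  [[3,0,0],[0,0.1,-0.9],128],
  [[5,0,0],[0,0.05,-1.5],128],
  [[7,0,0],[0,0.05,-2.2],128],
  [[9,0,0],[0,0.05,-2.9],128],
])

```text
time_s: 5.6
tcp_pos: [667.4, 37.1, 188.7]
tcp_rot: [-0.924, 0.015, -0.031]
ft_force: [0.1, 0.6, -0.2]
grip_width: 0.5
```

```bash

python3 - <<'E'
from nxt import *
tell()
snap("s8",box=(180,120,250,200))
for th,al in ((42,39),(44,41),(45,43),(46,44),(47,45)): to(al,*tcp_front(th,al,46.4,22),lat=2)
E
```

```text
t 5.6 p [667.411  37.13  188.658] alpha 37.05 u 94.0 z 188.7 lat 1.7 F [ 0.149  0.599 -0.176] w 47.0 q [-0.227  0.645  1.221  0.638  1.45  -1.901]
(39, np.float64(99.8), np.float64(184.8)) [ 1.932 -0.011  0.007] [-0.031 -0.041 -0.701]
(41, np.float64(105.4), np.float64(181.0)) [ 3.932 -0.011  0.007] [-0.031 -0.076 -1.373]
(43, np.float64(108.3), np.float64(179.4)) [ 5.932 -0.011  0.008] [-0.031 -0.124 -1.704]
(44, np.float64(111.0), np.float64(177.4)) [ 6.932 -0.01   0.008] [-0.031 -0.125 -2.041]
(45, np.float64(113.7), np.float64(175.3)) [ 7.932 -0.01   0.008] [-0.031 -0.119 -2.377]
```

View pics/s8.png

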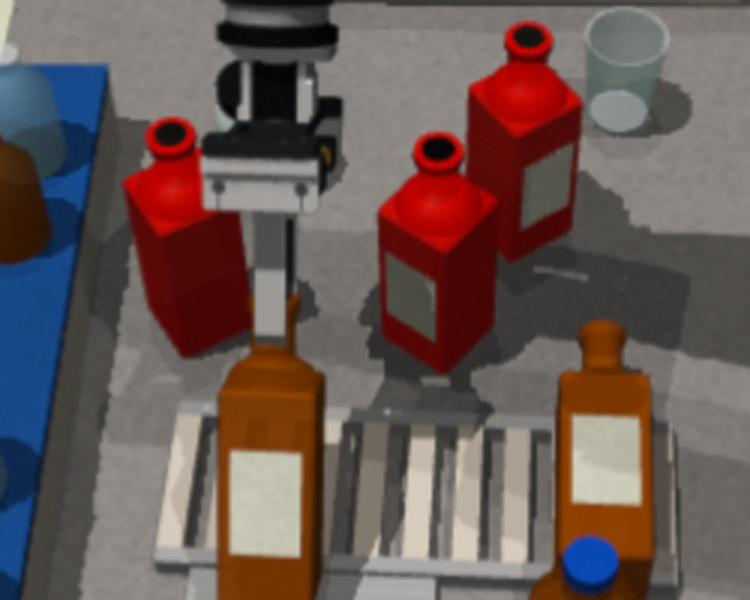

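Call:
servo_tool([
  [[1.6,0,0],[-0.05,0,-0.55],128],
  [[3.2,0,0],[-0.1,-0.05,-1.1],128],
  [[5,0,0],[-0.2,-0.1,-1.55],128],
  [[6.5,0,0],[-0.25,-0.1,-1.95],128],
  [[7.9,0,0],[-0.3,-0.1,-2.4],128],
])

```text
time_s: 6.15
tcp_pos: [663.8, 17.7, 175.3]
tcp_rot: [-0.787, 0.013, -0.032]
ft_force: [0.1, -1.2, -1.1]
grip_width: 0.5
```

```bash

python3 - <<'E'
from nxt import *
tell()
snap("s9",box=(180,120,250,200));snap("w9","wrist")
to(45,*tcp_front(47,45,93,22),lat=4)
to(45,*tcp_front(47,45,93,19),lat=4)
E
```

```text
t 6.15 p [663.778  17.669 175.272] alpha 44.91 u 113.5 z 175.3 lat 4.7 F [ 0.09  -1.154 -1.062] w 47.0 q [-0.295  0.692  1.232  0.753  1.497 -2.001]
(45, np.float64(97.2), np.float64(191.8)) [ 0.079 -0.002  0.005] [ 0.067 -0.012  2.323]
(45, np.float64(99.3), np.float64(193.9)) [ 0.079 -0.002  0.005] [ 0.067 -0.312  2.322]
```

View pics/s9.png

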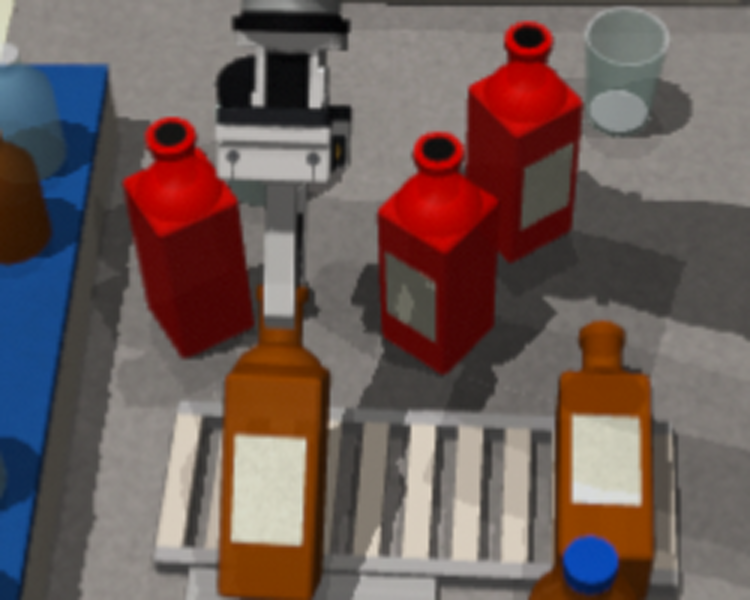

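View pics/w9.png

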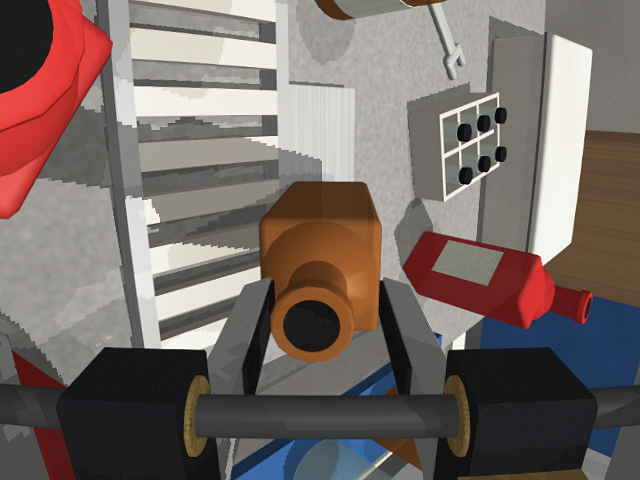

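Call:
servo_tool([
  [[0,0,0],[0,0,0.25],120],
  [[0,0,0],[0,0,0.45],107],
  [[0,0,0],[0,-0.05,0.7],94],
  [[0,0,0],[0,-0.1,0.95],81],
  [[0,0,0],[0,-0.15,1.2],68],
])

```text
time_s: 6.75
tcp_pos: [664.1, 25.8, 185.4]
tcp_rot: [-0.789, 0.013, -0.031]
ft_force: [-0.4, -0.3, -0.8]
grip_width: 0.726
```

```bash

python3 - <<'E'
from nxt import *
tell()
snap("w10","wrist")
to(45,*tcp_front(47,45,93,19),lat=4)
E
```

```text
t 6.75 p [664.097  25.751 185.393] alpha 44.78 u 105.5 z 185.4 lat 4.6 F [-0.447 -0.31  -0.847] w 68.3 q [-0.282  0.677  1.23   0.754  1.5   -1.982]
(45, np.float64(99.3), np.float64(193.9)) [0.208 0.024 0.001] [ 0.062 -0.169  1.034]
```

View pics/w10.png

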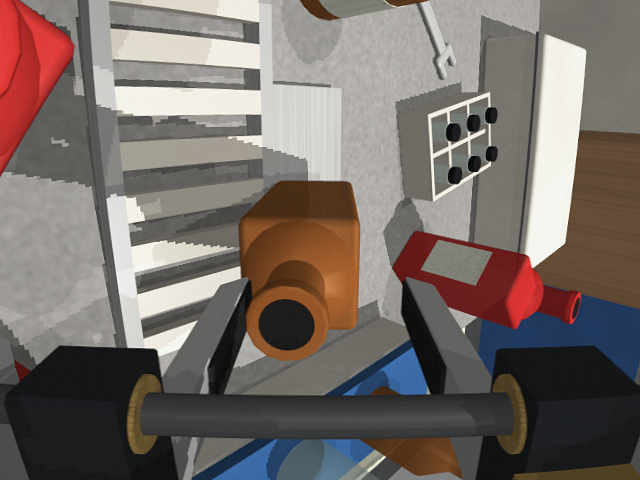

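Call:
servo_tool([
  [[0,0,0],[0,-0.05,0.25],56],
  [[0,0,0],[0,-0.1,0.5],43],
  [[0,0,0],[0,-0.15,0.75],30],
  [[0.1,0,0],[0,-0.15,0.95],17],
  [[0.2,0,0],[0,-0.15,1.15],5],
])

```text
time_s: 7.3
tcp_pos: [664.3, 32.6, 194.4]
tcp_rot: [-0.785, 0.013, -0.032]
ft_force: [0.2, -1.1, 0.1]
grip_width: 0.965
```

```bash

python3 - <<'E'
from nxt import *
tell()
snap("s11",box=(180,120,250,200));snap("w11","wrist")
for th in (48,50,52,54,56): to(45,*tcp_front(th,45,92,19),lat=4)
E
```

```text
t 7.3 p [664.348  32.585 194.385] alpha 44.99 u 98.6 z 194.4 lat 4.6 F [ 0.239 -1.072  0.064] w 90.7 q [-0.273  0.666  1.228  0.759  1.506 -1.966]
(45, np.float64(102.0), np.float64(191.1)) [-0.004  0.006  0.009] [ 0.06  -0.006 -0.477]
(45, np.float64(106.6), np.float64(186.0)) [-0.004  0.006  0.009] [ 0.059  0.027 -1.16 ]
(45, np.float64(111.0), np.float64(180.7)) [-0.004  0.006  0.009] [ 0.059  0.089 -1.839]
(45, np.float64(115.1), np.float64(175.3)) [-0.004  0.006  0.009] [ 0.059  0.18  -2.514]
(45, np.float64(119.0), np.float64(169.8)) [-0.004  0.006  0.009] [ 0.059  0.299 -3.182]
```

View pics/w11.png

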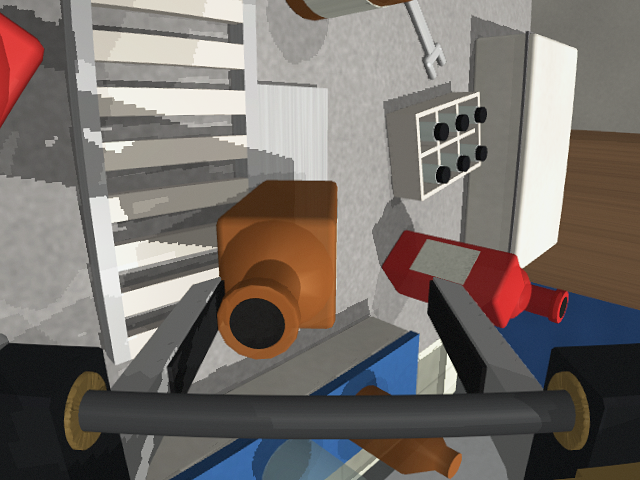

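Call:
servo_tool([
  [[0,0,0],[0,0,-0.5],0],
  [[0,0,0],[0,0.05,-1.15],0],
  [[0,0,0],[0,0.1,-1.85],0],
  [[0,0,0],[0,0.2,-2.5],0],
  [[0,0,0],[0,0.3,-3.2],0],
])

```text
time_s: 7.9
tcp_pos: [663.5, 11.6, 168.7]
tcp_rot: [-0.785, 0.014, -0.031]
ft_force: [0.1, 0.1, -1.1]
grip_width: 0.998
```

```bash

python3 - <<'E'
from nxt import *
tell()
snap("s12",box=(180,120,250,200));snap("w12","wrist")
for th in (58,60,62,64,66): to(45,*tcp_front(th,45,93.5,18),lat=4)
E
```

```text
t 7.9 p [663.547  11.573 168.686] alpha 44.99 u 119.6 z 168.7 lat 4.7 F [ 0.09   0.083 -1.105] w 93.8 q [-0.304  0.702  1.232  0.752  1.497 -2.014]
(45, np.float64(122.8), np.float64(165.3)) [-0.007 -0.024 -0.012] [ 0.07   0.018 -0.464]
(45, np.float64(126.1), np.float64(159.4)) [-0.007 -0.024 -0.012] [ 0.07   0.198 -1.114]
(45, np.float64(129.1), np.float64(153.4)) [-0.007 -0.024 -0.012] [ 0.071  0.409 -1.753]
(45, np.float64(131.8), np.float64(147.2)) [-0.007 -0.024 -0.012] [ 0.071  0.654 -2.377]
(45, np.float64(134.1), np.float64(141.0)) [-0.007 -0.024 -0.012] [ 0.071  0.934 -2.984]
```

View pics/s12.png

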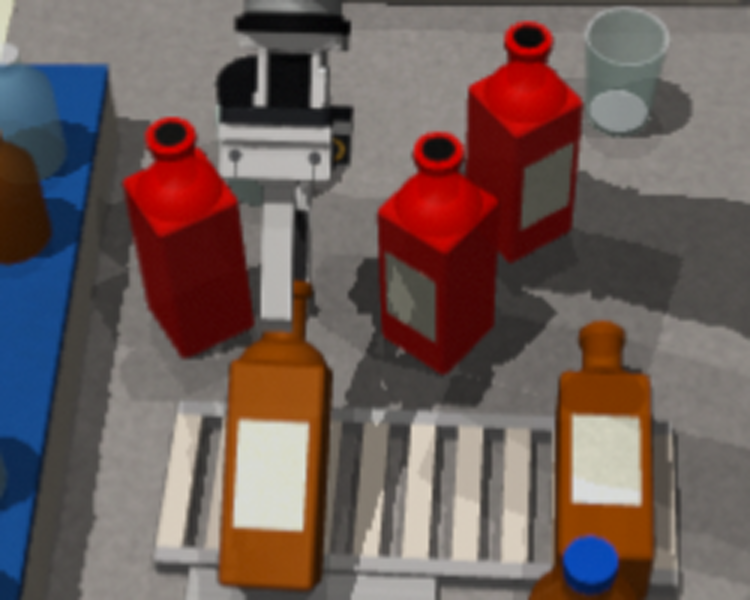

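View pics/w12.png

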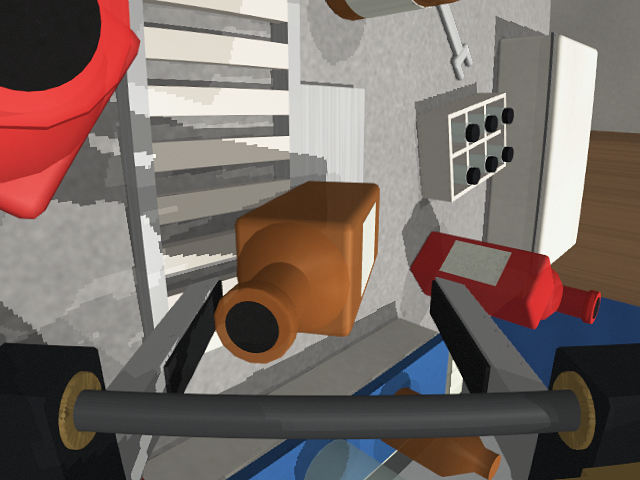

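```bash

python3 - <<'E'
from plan import *
np.set_printoptions(precision=1,suppress=True)
for th in (57,66,75,85,90):
    t=tcp_front(th,45,93.5,18); P=w3(*t,lat=4.5); Rt=tool(45,1)
    c=P+Rt@[-79.9,-162.2,0]; print(th,P,"cam",c,"dB",np.hypot(*(c[:2]-[564.4,-88.3])))
    for y in(-80,-180):
      for z in (-88,88): print("   body corner",P+Rt@[37.5,y,z],P+Rt@[-37.5,y,z])
E
```

```text
57 [663.7  10.2 168.2] cam [ 580.  -101.8  282.9] dB 20.65659896070551
   body corner [ 697.2 -109.8  162.5] [ 622.3 -107.3  162.5]
   body corner [701.4  14.6 287. ] [626.4  17.1 287. ]
   body corner [ 694.9 -180.5  233.2] [ 619.9 -178.   233.2]
   body corner [699.  -56.1 357.7] [624.1 -53.6 357.7]
66 [663.3  -2.9 141. ] cam [ 579.6 -114.9  255.7] dB 30.636919933952356
   body corner [ 696.8 -122.9  135.3] [ 621.8 -120.4  135.3]
   body corner [700.9   1.5 259.8] [626.    4.  259.8]
   body corner [ 694.5 -193.6  206. ] [ 619.5 -191.1  206. ]
   body corner [698.6 -69.2 330.5] [623.6 -66.7 330.5]
75 [662.9 -14.3 113.4] cam [ 579.2 -126.2  228.1] dB 40.74399799744617
   body corner [ 696.4 -134.2  107.7] [ 621.5 -131.8  107.7]
   body corner [700.6  -9.9 232.2] [625.6  -7.4 232.2]
   body corner [ 694.1 -204.9  178.4] [ 619.1 -202.4  178.4]
   body corner [698.2 -80.5 302.9] [623.3 -78.  302.9]
85 [662.6 -23.   81.3] cam [ 578.9 -134.9  196. ] dB 48.85308932075356
   body corner [ 696.1 -142.9   75.7] [ 621.2 -140.4   75.7]
   body corner [700.3 -18.5 200.1] [625.3 -16.1 200.1]
   body corner [ 693.8 -213.6  146.4] [ 618.8 -211.1  146.4]
   body corner [697.9 -89.2 270.9] [623.  -86.7 270.9]
90 [662.5 -25.   64.9] cam [ 578.9 -137.   179.5] dB 50.787491068786956
   body corner [ 696.1 -145.    59.2] [ 621.1 -142.5   59.2]
   body corner [700.2 -20.6 183.6] [625.2 -18.1 183.6]
   body corner [ 693.7 -215.6  129.9] [ 618.8 -213.2  129.9]
   body corner [697.9 -91.3 254.4] [622.9 -88.8 254.4]
```

Call:
servo_tool([
  [[0,0,0],[0,0,-0.5],0],
  [[0,0,0],[0,0.2,-1.1],0],
  [[0,0,0],[0,0.4,-1.75],0],
  [[0,0,0],[0,0.65,-2.4],0],
  [[0,0,0],[0,0.9,-3],0],
])

```text
time_s: 8.5
tcp_pos: [663.1, -3.1, 141.1]
tcp_rot: [-0.785, 0.013, -0.031]
ft_force: [0.7, -0.6, -0.4]
grip_width: 1.0
```

```bash

python3 - <<'E'
from nxt import *
tell()
snap("s13",box=(180,120,250,200));snap("w13","wrist")
for th in (66,68,70,72,74,76): to(45,*tcp_front(th,45,93.5,17),lat=4)
E
```

```text
t 8.5 p [663.08   -3.08  141.126] alpha 44.99 u 134.3 z 141.1 lat 4.7 F [ 0.655 -0.567 -0.443] w 94.0 q [-0.324  0.74   1.237  0.748  1.478 -2.057]
(45, np.float64(134.8), np.float64(141.7)) [-0.004 -0.015 -0.005] [ 0.068 -0.077  0.002]
(45, np.float64(136.7), np.float64(135.3)) [-0.004 -0.015 -0.005] [ 0.068  0.241 -0.584]
(45, np.float64(139.6), np.float64(129.3)) [-0.004 -0.015 -0.005] [ 0.068  0.458 -1.209]
(45, np.float64(142.4), np.float64(123.3)) [-0.004 -0.015 -0.005] [ 0.069  0.685 -1.833]
(45, np.float64(145.0), np.float64(117.2)) [-0.004 -0.015 -0.005] [ 0.069  0.935 -2.448]
(45, np.float64(147.3), np.float64(111.0)) [-0.004 -0.015 -0.005] [ 0.069  1.21  -3.053]
```

View pics/s13.png

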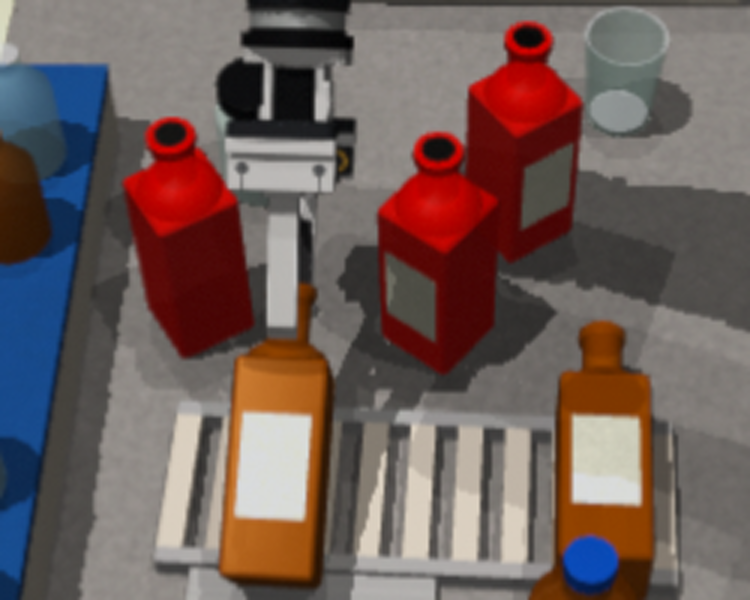

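View pics/w13.png

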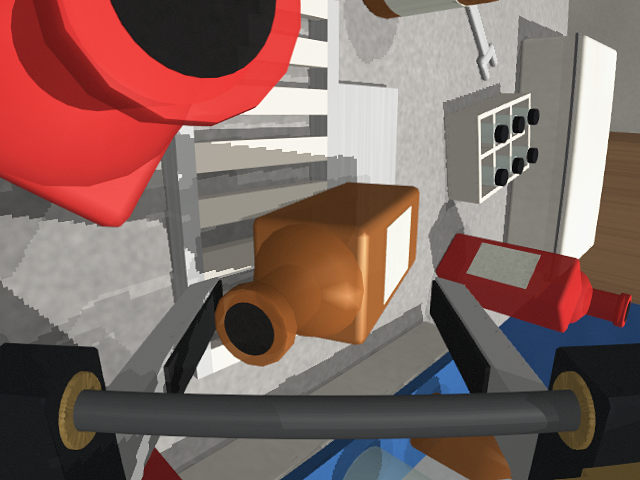

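```bash

python3 - <<'E'
from nxt import *
S=env.snapshot("wrist")
for th in (64,66,68):
    u,z=bp(th,205,32); P=w3(u,z); W=wray(S,s,(249,328),z); print(th,P,W, "toolx",(R0.T@(W-s["tcp_pos"])),(R0.T@(P-s["tcp_pos"])))
E
```

```text
64 [666.975 -26.836 130.627] [659.591 -34.402 130.627] toolx [ -2.176 -15.142 -29.288] [  4.95   -9.626 -23.761]
66 [666.88  -29.697 124.614] [663.458 -30.518 124.614] toolx [  1.568  -8.058 -30.702] [  4.961  -7.4   -30.037]
68 [666.799 -32.145 118.464] [667.414 -26.545 118.464] toolx [  5.398  -0.813 -32.148] [  4.971  -4.786 -36.119]
```

Call:
servo_tool([
  [[0,0,0],[0,0.2,-0.55],0],
  [[0,0,0],[0,0.42,-1.15],0],
  [[0,0,0],[0,0.65,-1.8],0],
  [[0,0,0],[0,0.9,-2.4],0],
  [[0,0,0],[0,1.2,-3.05],0],
])

```text
time_s: 9.15
tcp_pos: [662.7, -16.1, 111.1]
tcp_rot: [-0.785, 0.013, -0.031]
ft_force: [-0.0, -0.3, -0.2]
grip_width: 1.003
```

```bash

python3 - <<'E'
from nxt import *
tell()
snap("s14",box=(180,120,250,200));snap("w14","wrist")
for th in (76,78,80,82,84,86,88): to(45,*tcp_front(th,45,94,15),lat=4.5)
E
```

```text
t 9.15 p [662.658 -16.131 111.135] alpha 44.99 u 147.4 z 111.1 lat 4.7 F [-0.011 -0.337 -0.185] w 94.2 q [-0.343  0.783  1.238  0.745  1.457 -2.1  ]
(45, np.float64(148.6), np.float64(112.6)) [-0.005 -0.012 -0.004] [ 0.017 -0.188  0.016]
(45, np.float64(150.7), np.float64(106.3)) [-0.005 -0.012 -0.004] [ 0.017  0.11  -0.579]
(45, np.float64(152.5), np.float64(99.9)) [-0.005 -0.012 -0.004] [ 0.017  0.429 -1.162]
(45, np.float64(154.2), np.float64(93.4)) [-0.005 -0.012 -0.004] [ 0.017  0.771 -1.733]
(45, np.float64(155.5), np.float64(86.9)) [-0.005 -0.012 -0.004] [ 0.018  1.134 -2.29 ]
(45, np.float64(156.7), np.float64(80.4)) [-0.005 -0.012 -0.004] [ 0.018  1.518 -2.834]
(45, np.float64(157.5), np.float64(73.8)) [-0.005 -0.012 -0.004] [ 0.018  1.922 -3.362]
```

View pics/s14.png

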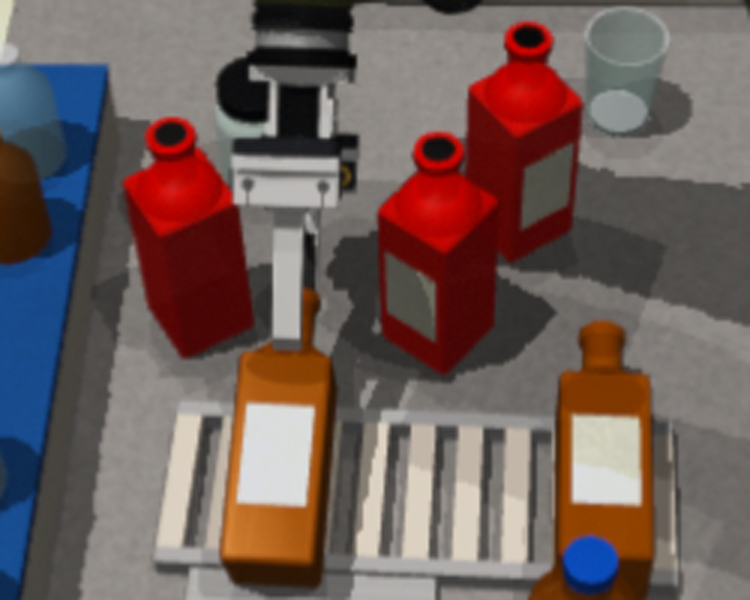

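View pics/w14.png

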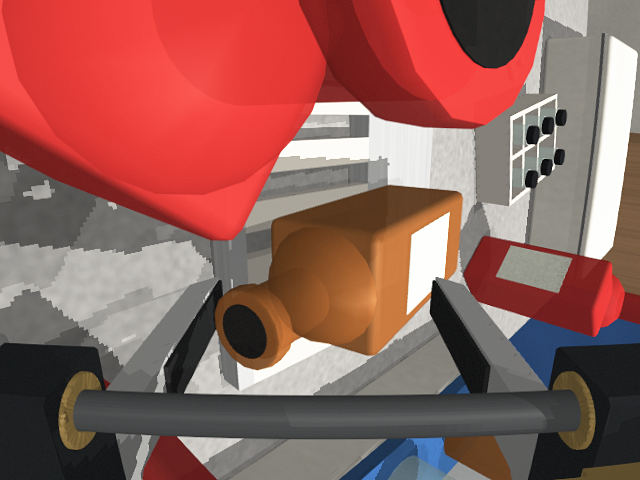

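Call:
servo_tool([
  [[0,0,0],[0,0,-0.15],0],
  [[0,0,0],[0,0.1,-0.55],0],
  [[0,0,0],[0,0.3,-0.9],0],
  [[0,0,0],[0,0.5,-1.3],0],
  [[0,0,0],[0,0.75,-1.75],0],
])

```text
time_s: 9.75
tcp_pos: [662.5, -23.0, 93.7]
tcp_rot: [-0.785, 0.013, -0.031]
ft_force: [1.6, 0.9, -1.8]
grip_width: 1.0
```

```bash

python3 - <<'E'
from nxt import *
tell()
snap("s15",box=(180,120,250,200));snap("w15","wrist")
for th in (82,84,86,88,90): to(45,*tcp_front(th,45,94,15),lat=4.5)
a,j=aj(45); d=s["tcp_pos"]-STEP; t=np.array([d@F,d[2]])
print("front tip",t+17*a-47*j,"back tip",t+17*a+47*j, "bottle back face at th82: ",[bp(82,b,64) for b in (100,130,150)])
E
```

```text
t 9.75 p [662.457 -23.035  93.732] alpha 44.98 u 154.3 z 93.7 lat 4.6 F [ 1.552  0.866 -1.763] w 94.0 q [-0.352  0.808  1.238  0.743  1.444 -2.123]
(45, np.float64(154.2), np.float64(93.4)) [ 0.     0.002 -0.   ] [ 0.014  0.029 -0.014]
(45, np.float64(155.5), np.float64(86.9)) [ 0.     0.002 -0.   ] [ 0.014  0.392 -0.571]
(45, np.float64(156.7), np.float64(80.4)) [ 0.     0.002 -0.   ] [ 0.014  0.776 -1.115]
(45, np.float64(157.5), np.float64(73.8)) [ 0.     0.002 -0.   ] [ 0.014  1.18  -1.643]
(45, np.float64(158.2), np.float64(67.1)) [ 0.     0.002 -0.   ] [ 0.014  1.604 -2.156]
front tip [175.487  48.478] back tip [109.019 114.946] bottle back face at th82:  [array([75.12 , 93.186]), array([104.828,  97.362]), array([124.633, 100.145])]
```

View pics/s15.png

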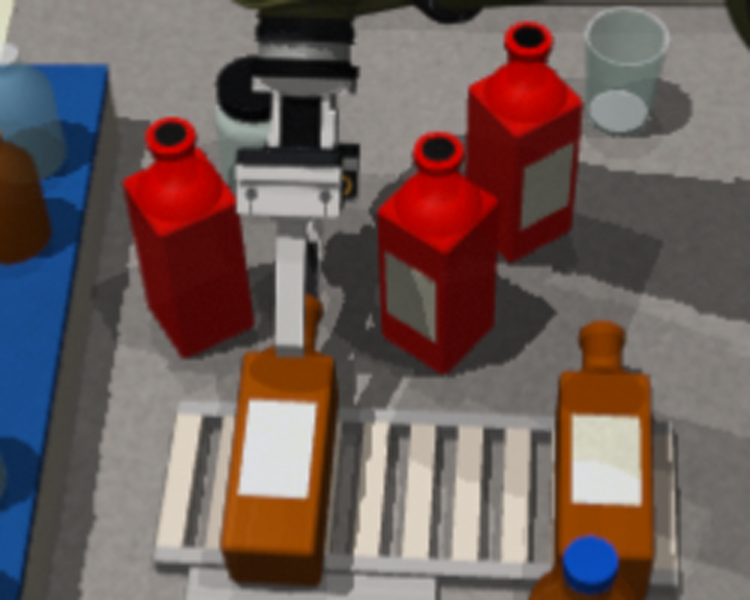

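View pics/w15.png

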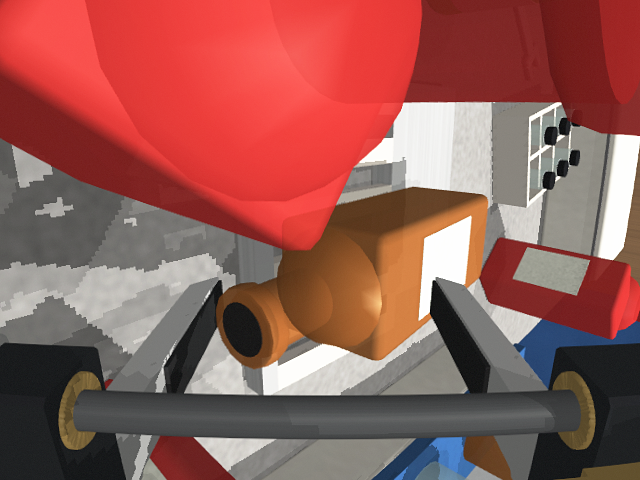

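```bash

python3 - <<'E'
from nxt import *
S=env.snapshot("wrist")
tell()
for th in (80,82,84):
    u,z=bp(th,205,32); P=w3(u,z); W=wray(S,s,(241,332),z); print(th,P,W)
E
```

```text
t 9.85 p [662.183 -23.074  93.144] alpha 45.00 u 154.3 z 93.1 lat 4.9 F [-0.274 -0.386 -1.087] w 94.0 q [-0.352  0.809  1.238  0.743  1.444 -2.123]
80 [666.199 -50.229  82.467] [659.587 -57.663  82.467]
82 [666.125 -52.451  76.111] [663.688 -53.745  76.111]
84 [666.06  -54.43   69.676] [667.84  -49.777  69.676]
```

Call:
servo_tool([
  [[0,0,0],[0,0.05,-0.15],0],
  [[0,0,0],[0,0.2,-0.4],0],
  [[0,0,0],[0,0.35,-0.6],0],
  [[0,0,0],[0,0.5,-0.8],0],
  [[0,0,0],[0,0.65,-1],0],
])

```text
time_s: 10.4
tcp_pos: [662.4, -25.5, 82.2]
tcp_rot: [-0.785, 0.013, -0.032]
ft_force: [-0.2, -1.1, -1.1]
grip_width: 0.998
```

```bash

python3 - <<'E'
from nxt import *
tell()
snap("s16",box=(180,120,250,200));snap("w16","wrist")
for th in (84,86,88,90): to(45,*tcp_front(th,45,94,15),lat=4.5)
a,j=aj(45); d=s["tcp_pos"]-STEP; t=np.array([d@F,d[2]])
print("front tip",t+17*a-47*j,"back tip",t+17*a+47*j, "bottle back face: ",[bp(86,b,64) for b in (100,130,150)])
E
```

```text
t 10.4 p [662.385 -25.537  82.2  ] alpha 44.98 u 156.8 z 82.2 lat 4.6 F [-0.205 -1.145 -1.089] w 93.8 q [-0.356  0.825  1.238  0.744  1.434 -2.137]
(45, np.float64(155.5), np.float64(86.9)) [ 0.006 -0.003  0.003] [ 0.013 -0.247  0.421]
(45, np.float64(156.7), np.float64(80.4)) [ 0.006 -0.003  0.003] [ 0.013  0.137 -0.122]
(45, np.float64(157.5), np.float64(73.8)) [ 0.006 -0.003  0.003] [ 0.013  0.542 -0.651]
(45, np.float64(158.2), np.float64(67.1)) [ 0.006 -0.003  0.003] [ 0.013  0.965 -1.163]
front tip [177.99   36.945] back tip [111.522 103.413] bottle back face:  [array([80.292, 87.771]), array([110.219,  89.864]), array([130.17 ,  91.259])]
```

View pics/s16.png

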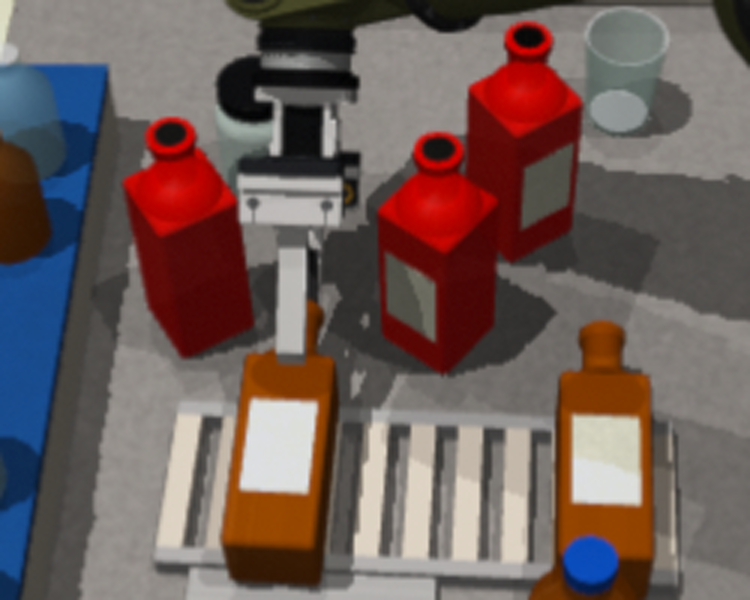

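View pics/w16.png

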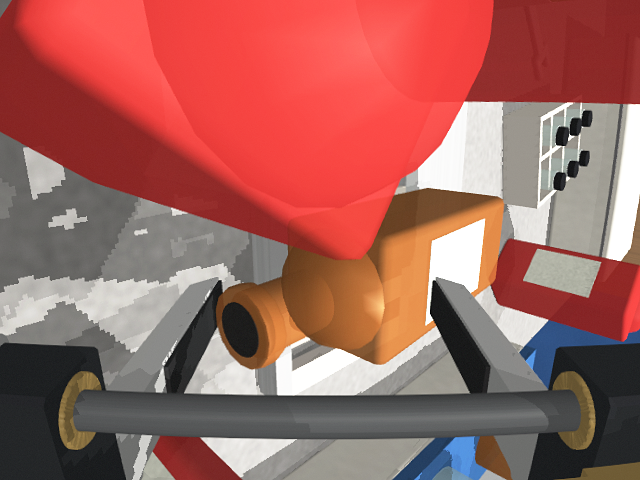

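Call:
servo_tool([
  [[0,0,0],[0,0.15,-0.25],0],
  [[0,0,0],[0,0.35,-0.5],0],
  [[0,0,0],[0,0.5,-0.7],0],
  [[0,0,0],[0,0.65,-0.9],0],
  [[0,0,0],[0,0.8,-1.15],0],
])

```text
time_s: 11.0
tcp_pos: [662.3, -27.8, 68.5]
tcp_rot: [-0.785, 0.013, -0.031]
ft_force: [0.9, -0.9, 0.3]
grip_width: 1.004
```

```bash

python3 - <<'E'
from nxt import *
tell()
snap("s17",box=(180,120,250,200));snap("w17","wrist")
a,j=aj(45); d=s["tcp_pos"]-STEP; t=np.array([d@F,d[2]])
print("front tip",t+17*a-47*j,"back tip",t+17*a+47*j,"lip corner@90",bp(90,205,14.5))
E
```

```text
t 11.0 p [662.315 -27.836  68.457] alpha 44.99 u 159.1 z 68.5 lat 4.6 F [ 0.892 -0.89   0.277] w 94.4 q [-0.359  0.845  1.238  0.744  1.421 -2.153]
front tip [180.29   23.202] back tip [113.822  89.67 ] lip corner@90 [190.   32.5]
```

View pics/s17.png

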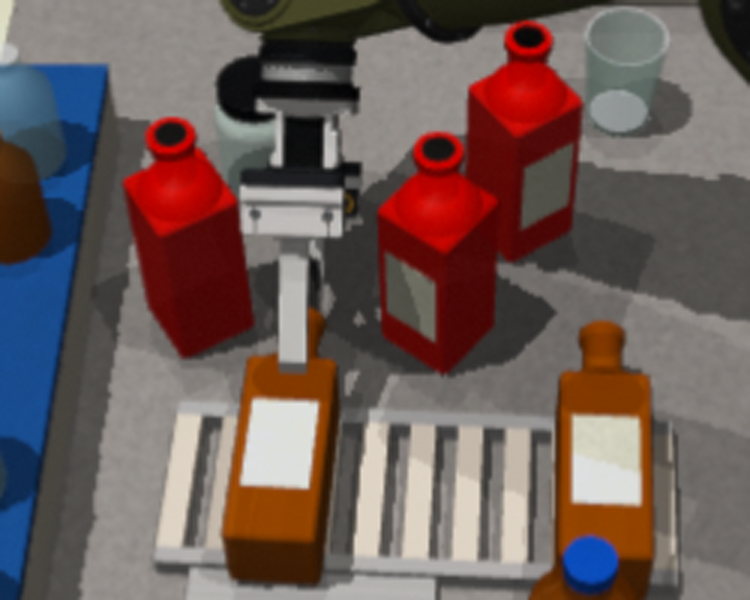

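View pics/w17.png

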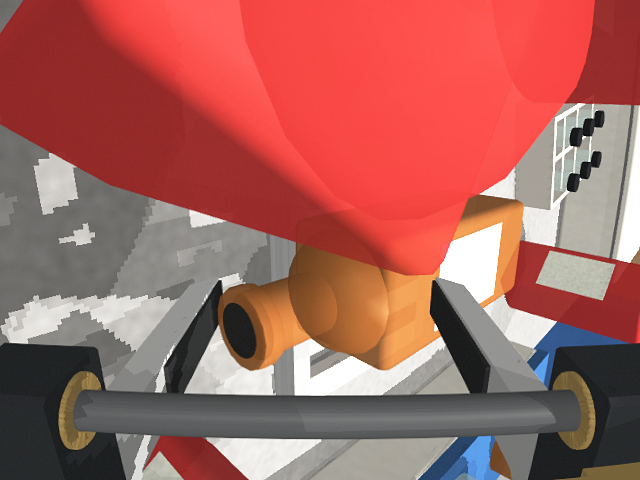

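Call:
servo_tool([
  [[0,0,0],[0,-0.08,-0.08],0],
  [[0,0,0],[0,-0.2,-0.2],0],
  [[0,0,0],[0,-0.3,-0.3],0],
  [[0,0,0],[0,-0.4,-0.4],0],
  [[0,0,0],[0,-0.5,-0.5],0],
])

```text
time_s: 11.6
tcp_pos: [662.1, -35.1, 68.7]
tcp_rot: [-0.785, 0.013, -0.031]
ft_force: [-0.1, -0.6, -1.1]
grip_width: 1.002
```

```bash

python3 - <<'E'
from nxt import *
tell()
snap("s18",box=(180,120,250,200));S=snap("w18","wrist")
for z in (50,53): print(wray(S,s,(230,330),z))
E
```

```text
t 11.6 p [662.099 -35.106  68.729] alpha 44.98 u 166.4 z 68.7 lat 4.6 F [-0.063 -0.561 -1.091] w 94.2 q [-0.369  0.849  1.231  0.74   1.43  -2.157]
[661.852 -69.603  50.   ]
[659.977 -71.343  53.   ]
```

View pics/w18.png

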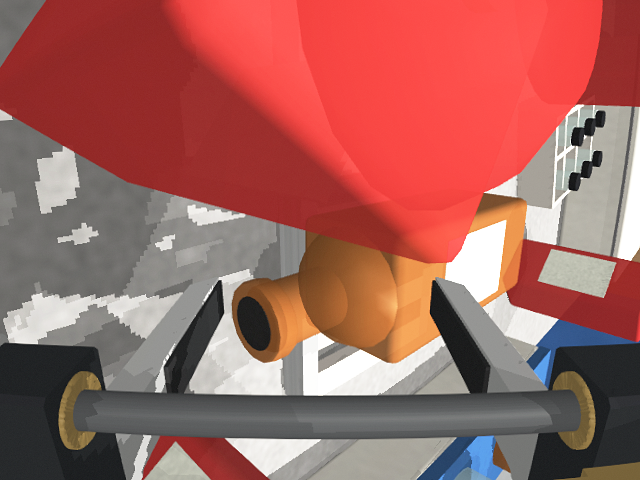

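View pics/s18.png

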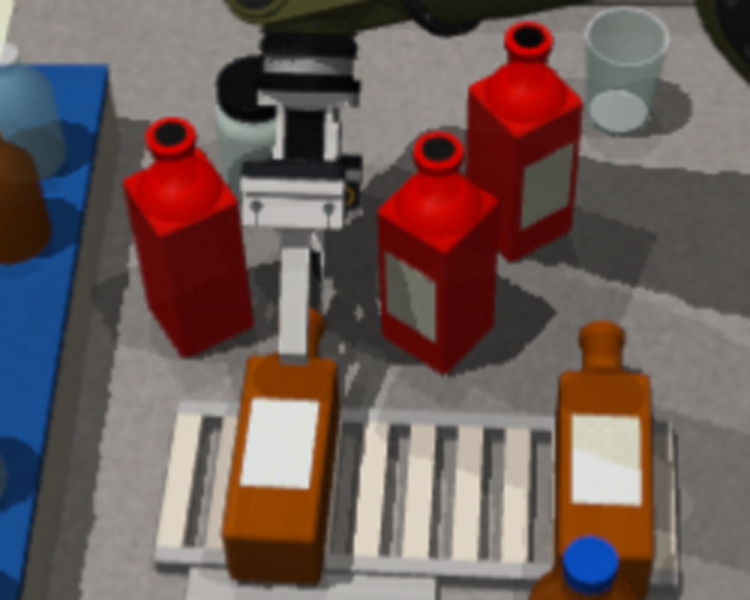

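Call:
servo_tool([
  [[0,0,0],[0,-0.6,-0.15],0],
  [[0,0,0],[0,-1.6,-0.15],0],
  [[0,0,0],[0,-3,-0.15],0],
  [[0,0,0],[0,-4.4,-0.1],0],
  [[0,0,0],[0,-5.8,0],0],
])

```text
time_s: 12.2
tcp_pos: [660.8, -77.2, 111.0]
tcp_rot: [-0.786, 0.013, -0.032]
ft_force: [0.2, 0.1, -0.7]
grip_width: 0.996
```

Call:
servo_tool([
  [[0,0,0],[0,-1.4,1.4],0],
  [[0,0,0],[0,-3.5,3.5],0],
  [[0,0,0],[0,-6.5,6.5],0],
  [[0,0,0],[0,-9.5,9.5],0],
  [[0,0,0],[0,-12.5,12.5],0],
])

```text
time_s: 12.7
tcp_pos: [660.3, -75.6, 289.8]
tcp_rot: [-0.786, 0.012, -0.031]
ft_force: [-0.5, -0.6, 0.8]
grip_width: 0.998
```

```bash

python3 - <<'E'
from nxt import *
tell()
snap("s19",box=(180,120,250,200));snap("t19","top",box=(210,110,250,200))
E
```

```text
t 12.7 p [660.279 -75.648 289.765] alpha 44.95 u 206.9 z 289.8 lat 5.1 F [-0.455 -0.576  0.771] w 93.8 q [-0.424  0.661  1.014  0.729  1.766 -1.926]
```

View pics/s19.png

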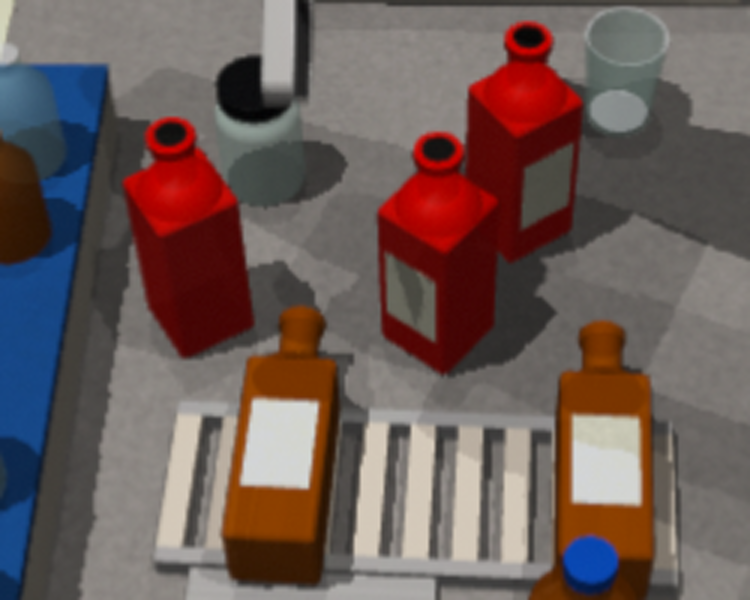

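View pics/t19.png

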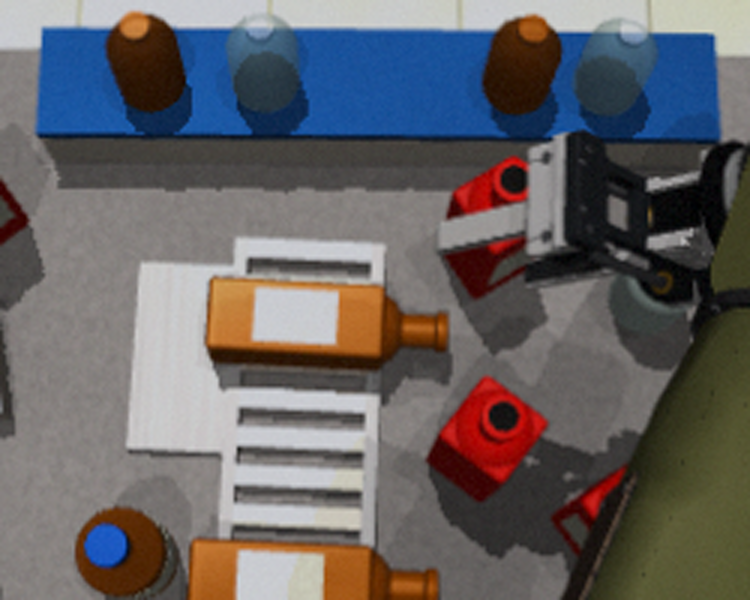

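View pics/diff.png

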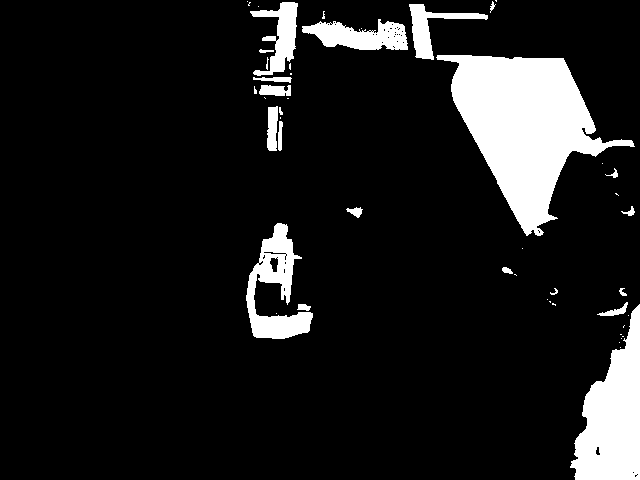

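Call:
servo_tool([
  [[0,0,0],[0,0,0],0],
  [[0,0,0],[0,0,0],0],
  [[0,0,0],[0,0,0],0],
  [[0,0,0],[0,0,0],0],
  [[0,0,0],[0,0,0],0],
])

```text
time_s: 13.4
tcp_pos: [660.7, -75.9, 286.2]
tcp_rot: [-0.785, 0.013, -0.031]
ft_force: [-0.1, -0.1, 0.6]
grip_width: 1.003
```

```bash
python3 -c "
from workcell import env
print(env.sign_off())"
```

```text
the job is handed in; nothing more can be done
None
```

The bottle now lies on its side on the slats, neck out over the rack's front edge, and I handed the job in at 13.4 s.

**What I did:** I set the open fingers loosely around the neck. The back finger pushed the bottle past balance, and it then leaned over onto the front finger. I rolled the tool to 45° and opened the jaws while the front finger kept holding the lip. That finger then lowered the bottle until it was flat, and I moved it away without gripping or lifting.

**Last checks:**
- **Position:** the foot ended about 10 mm behind the step, at the low end of the expected 10 to 20 mm. The mouth is about 57 mm past the rack's front edge.
- **Forces:** in the readings at the end of each move, no part of the wrist force passed about 2 N.
- **Other objects:** comparing before and after pictures from the scene camera, only the bottle, the arm and their shadows had changed. The red bottles had not moved.
- **Flatness:** the heights I measured at the top corners spread from 68 to 82 mm, where 82 mm is expected. I put that down to the rounded corners and picking points by eye. The pictures looked flat, but these numbers do not confirm it closely.

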